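# Exchange the blocks of two dry baths and load the tubes

### The job

The two dry baths run at different temperatures and each has the wrong aluminium block in it: exchange the two blocks, setting one down on the cork mat on the way, with each block turned so that its end slot takes the temperature probe of its new bath and it sits fully down in the bay. Then, once both blocks are home, take the two tubes out of the rack and stand the wide tube in a bore of the wide-bored block and the narrow tube in a bore of the narrow-bored block. Let go of everything and do not disturb the amber bottle or the white bottle.

Things in the scene. Friction and masses are not known exactly. Their poses are not given: they have to be found in the camera images.
- bath_left_probe: dry bath, white, 91 x 167 x 46 mm, black panel on its -x side, fixed. Origin: under the bay's middle, bench height. Bay: open pocket 67 (x) x 143 mm (y), rim z=46, floor z=16, mouth bevelled 5. Probe: steel pin 7 mm thick, 22 tall, on the bay floor at x=0, y=+63, the left end seen from the panel (green display end). A block seats only with its slot over the pin. At first holds block_wide.
- bath_right_probe: dry bath, white, 91 x 167 x 46 mm, black panel on its -x side, fixed. Origin: under the bay's middle, bench height. Bay: open pocket 67 (x) x 143 mm (y), rim z=46, floor z=16, mouth bevelled 5. Probe: steel pin 7 mm thick, 22 tall, on the bay floor at x=0, y=-63, the right end seen from the panel (green display end). A block seats only with its slot over the pin. At first holds block_narrow.
- block_wide: aluminium block 60 (x) x 136 (y) x 45 mm, 0.5 kg, two wide bores, 34 mm across, at x=0, y=+31 and -31, 38 deep, edges bevelled 2.5. Origin: centre of underside, z up. On top, a black square lifting grip 20 x 20 mm, z=45 to 81. A slot 20 wide, 14 deep, full height, in the middle of its +y end only, takes the probe; -y end solid. Starts in the bath with the probe on the left, top 15 mm over the rim.
- block_narrow: aluminium block 60 (x) x 136 (y) x 45 mm, 0.5 kg, four narrow bores, 22 mm across, at x=+-14, y=+-30, 38 deep, edges bevelled 2.5. Origin: centre of underside, z up. On top, a black square lifting grip 20 x 20 mm, z=45 to 81. A slot 20 wide, 14 deep, full height, in the middle of its +y end only, takes the probe; -y end solid. Starts in the bath with the probe on the right, top 15 mm over the rim.
- cork_mat: cork mat 110 mm (x) by 170 mm (y), 4 mm thick, fixed flat on the bench and empty: the place to set a block down on the way, lengthwise in its middle. Origin: centre of its underside.
- rack: blue two-row tube rack 88 x 205 x 62 mm, fixed to the bench, holding just the two tubes, at its -y end; origin: centre of its underside, y along its length. Its base is 4 mm thick and its holes fit the tubes with under 1 mm of play at z = 58 to 62 mm. (Unlisted, fixed: a grey box-shaped centrifuge, 0.20 m tall, stands between the two baths; carry things over it.)
- tube_wide: the wide screw-cap tube, clear, blue cap, 29 mm thick, 117 mm tall, loose, upright in the rack, foot 4 mm above the bench. Origin: centre of the foot; z up to the cap. Take it from above by its top 30 mm; lift 80 mm or more to clear the rack. In a bore its foot stands 7 mm above the block's underside. Belongs in the block with two wide bores.
- tube_narrow: the narrow screw-cap tube, clear, blue cap, 17 mm thick, 120 mm tall, loose, upright in the rack, foot 4 mm above the bench. Origin: centre of the foot; z up to the cap. Take it from above by its top 30 mm; lift 80 mm or more to clear the rack. In a bore its foot stands 7 mm above the block's underside. Belongs in the block with four narrow bores.
- amber_bottle: bystander, loose: brown glass bottle with a black cap, 48 mm thick, 95 mm tall, standing near the work; origin at the centre of its foot. Not to be moved or upset.
- white_bottle: bystander, loose: white bottle with a red cap, 58 mm thick, 113 mm tall, standing near the work; origin at the centre of its foot. Not to be moved or upset.
Things that resemble listed ones, but are neither listed nor needed, are in the scene too. Of the things that look like the tube_wide, take the one that is nearest to the robot's base at the start.

How it is judged:
On the way, in this order (a step that is already met when the one before it is completed fails the run):
1. one of the two blocks is set down flat on the cork mat and let go (((x of block_wide in the frame of cork_mat between -0.03 and 0.03 m and y of block_wide in the frame of cork_mat between -0.03 and 0.03 m and z of block_wide in the frame of cork_mat below 0.009 m and angle between block_wide's own z axis and vertical below 0.06 rad and contact force between the fingers and block_wide below 0.3 N) or (x of block_narrow in the frame of cork_mat between -0.03 and 0.03 m and y of block_narrow in the frame of cork_mat between -0.03 and 0.03 m and z of block_narrow in the frame of cork_mat below 0.009 m and angle between block_narrow's own z axis and vertical below 0.06 rad and contact force between the fingers and block_narrow below 0.3 N))), for 0.2 s.
2. both blocks sit fully down in each other's bath, the tubes still in the rack (x of block_wide in the frame of bath_right_probe between -0.008 and 0.008 m and y of block_wide in the frame of bath_right_probe between -0.008 and 0.008 m and z of block_wide in the frame of bath_right_probe below 0.02 m and angle between each of block_wide, block_narrow's own z axis and vertical below 0.06 rad and x of block_narrow in the frame of bath_left_probe between -0.008 and 0.008 m and y of block_narrow in the frame of bath_left_probe between -0.008 and 0.008 m and z of block_narrow in the frame of bath_left_probe below 0.02 m and distance of each of tube_wide, tube_narrow from where it was at the start of the episode below 0.03 m), for 0.2 s.
At the end, for the whole second after the job is handed in: Each block sits in the other's first bath, fully down (within 8 mm of the bay's centre, origin under 20 mm above the bath's, tilt under 0.06 rad); each tube stands in a bore of its own block (foot within 45 mm of its middle, under 13 mm above its underside, lean under 0.2 rad); all at rest (x of block_wide in the frame of bath_right_probe between -0.008 and 0.008 m and y of block_wide in the frame of bath_right_probe between -0.008 and 0.008 m and z of block_wide in the frame of bath_right_probe below 0.02 m and angle between each of block_wide, block_narrow's own z axis and vertical below 0.06 rad and x of block_narrow in the frame of bath_left_probe between -0.008 and 0.008 m and y of block_narrow in the frame of bath_left_probe between -0.008 and 0.008 m and z of block_narrow in the frame of bath_left_probe below 0.02 m and horizontal distance between tube_wide and block_wide below 0.045 m and z of tube_wide in the frame of block_wide below 0.013 m and angle between each of tube_wide, tube_narrow's own z axis and vertical below 0.2 rad and horizontal distance between tube_narrow and block_narrow below 0.045 m and z of tube_narrow in the frame of block_narrow below 0.013 m and linear speed of each of block_wide, block_narrow, tube_wide, tube_narrow below 0.02 m/s); the robot touches nothing.
It fails at once if the amber or the white bottle is pushed more than 30 mm or tipped (distance of any of amber_bottle, white_bottle from where it was at the start of the episode above 0.03 m or angle between any of amber_bottle, white_bottle's own z axis and vertical above 0.35 rad).
It also fails if it takes over 152 s, if anything falls off the work surface, if the arm or the gripper's body presses on something with over 40 N, if the wrist force passes 120 N, or if a joint passes its speed limit or range.

### The arm

A 7-joint arm with a two-finger parallel gripper is mounted at the origin on the work surface; the furniture and walls round the work are solid. World frame = base frame: x ahead of the robot, y to its left, z up, the work surface at z = 0. Lengths are in m, angles in rad, forces in N, time in s.
With the tool pointing down it reaches from about 0.4 to 0.85 m from the base axis. Payload 6.9 kg.
Tool frame: the origin (TCP) lies midway between the tips of the shut fingers; the grasp point (between the pads) lies 19 mm behind it; z points along the fingers, y is the line along which they close (so a half turn about z gives the same grasp; the last joint's range is limited). The gripper opens to 85 mm and grips with 20 to 120 N. Pads are 22 mm wide; open, the fingers measure 114 mm over their backs; the gripper's body (76 mm by 85 mm) begins 54 mm behind the grasp point. The pads swing forward as they close: fully open they stand 13 mm farther back than shut.
Start: joints at [1.415, 0.507, -0.238, 1.5, 0.126, 1.149, -0.155], TCP at [0.161, -0.604, 0.231] pointing down, gripper open.
Joint ranges: [-3.08, 3.08], [-0.24, 2.05], [-1.43, 1.35], [0, 2.5], [-1.52, 4.66], [0.17, 1.96], [-2.89, 2.89]. Speed limits (rad/s): [2.39, 2.39, 3.14, 3.14, 3.14, 3.14, 3.14].

### API

Orientations are given as a unit quaternion [w, x, y, z].
In Python, from bench import status, imaging, ctrl gives the robot as it stands.
- The arm moves only by the tool servo_tool, never from a script. Its argument "commands" is a list of rows, each a list of 3 entries, a list of its own where there are three numbers: the shift along the tool's x, y, z normalised to -1 to 1, where 1 is 15 cm, then the turn about the tool's z normalised to -1 to 1, where 1 is 2 rad, then the closure, from -1 (fully open) to 1 (shut). A call has 1 to 8 rows; each row is the pose to reach, as a shift and turn from the pose commanded when the call began, along the tool's axes at that moment; what a row does not reach only later rows make up. A row lasts 1/12 s, in which the tool goes at most 41.7 mm and 7.16 degrees, less where a joint would pass 70% of its speed; a pose out of reach is approached as far as the arm can. A call with a number of a shift or a turn outside -1 to 1 is refused whole. A call with a gripper value outside its range is refused whole. The fingers move at their own pace and stop on an object; "squeeze" is the grip in N (left out, the last holds). Time passes only in rows, so rows that repeat a pose let the fingers close. It gives the time, the measured TCP pose, the force, the opening and the grip force at its end, in the units of the state.
- status.observe(): the state, without advancing time (a new reading comes with each control period).
- imaging.camera(name): name is "scene" or "top"; returns a dict with "pixels" (400x640x3 uint8, blue, green, red), "intrinsics" (3x3 intrinsics, pixels), "extrinsics" (4x4, takes a point from camera to world coordinates). Camera axes: x right, y down, z forward; pixel columns grow to the right and rows downward; lengths in m; the calibration is good to about 2 mm. A picture is of the moment at which its call begins. There is no depth.
- ctrl.close_job(): hands the job in; it is judged then, once.
The state is a dict: "time": time; "joint_pos": joint angles; "joint_vel": joint speeds; "joint_efforts": joint torques, N m; "ee_pos": TCP position; "eef_rot": TCP orientation; "ft_force": force on the tool from outside, world axes, zero at the start; "torque": the same for the moment, N m; "opening": opening from 0.0 (shut) to 1.0 (fully open); "gripper_force": force on a finger pad.
Only numpy, scipy, OpenCV 4.12 (cv2) and the standard library are available. Lean on these libraries where they do the work, as an engineer would, in place of code of your own. Each camera call takes 0.05 s, during which the arm holds its last target. There are 200 camera calls.

## Working session

There is one attempt and no reset: what is moved stays moved. The work goes in short steps, Python scripts to look and compute and a tool call to move; the robot and the scene stay as the last step left them, time stands still between calls to the robot, and variables do not carry over. Pictures are saved under pics/ and viewed, at most 14 in all, crops included, and the job is handed in when it is done.

Besides the shell and the picture viewer there is one more tool, called after ">>>" as name([rows], argument=value, ...), one row to a line, values as JSON. servo_tool: Moves the arm, as the interface text tells. Its arguments: {"type":"object","properties":{"commands":{"type":"array","items":{"type":"array"}},"squeeze":{"type":"number"}},"required":["commands"]}

```bash
ls; mkdir -p pics
python3 - <<'E'
from bench import status, imaging
import cv2, numpy as np
np.set_printoptions(precision=4,suppress=True)
for n in("scene","top"):
    c=imaging.camera(n); cv2.imwrite(f"pics/{n}0.png",c["pixels"]); print(n,c["intrinsics"],c["extrinsics"])
print(status.observe())
E
```

```text
pics
scene [[385.7957   0.     312.3668]
 [  0.     385.7957 204.8911]
 [  0.       0.       1.    ]] [[-0.4781 -0.4267  0.7676 -0.3855]
 [-0.8783  0.2295 -0.4195  0.5103]
 [ 0.0028 -0.8748 -0.4846  0.567 ]
 [ 0.      0.      0.      1.    ]]
top [[414.5357   0.     323.4301]
 [  0.     414.5357 205.444 ]
 [  0.       0.       1.    ]] [[ 0.0252 -0.9983  0.0529  0.3988]
 [-0.9994 -0.0264 -0.0225  0.0417]
 [ 0.0239 -0.0523 -0.9983  1.3544]
 [ 0.      0.      0.      1.    ]]
{'time': 0.1, 'joint_pos': array([ 1.4155,  0.5082, -0.2375,  1.5011,  0.1257,  1.1489, -0.1548]), 'joint_vel': array([-0.0005, -0.0036,  0.0014, -0.0028,  0.0012,  0.0006,  0.0007]), 'joint_efforts': array([ -0.0047, -62.1845,  -2.1946, -25.0207,   0.0125,   0.0079,
        -0.    ]), 'ee_pos': array([ 0.161 , -0.6034,  0.2305]), 'eef_rot': array([-0.0008,  0.9915,  0.13  , -0.0001]), 'ft_force': array([-0.0958, -0.1068, -0.7582]), 'torque': array([0.0312, 0.0063, 0.0356]), 'gripper_force': 0.0, 'opening': 1.002987514375977}
```

View pics/scene0.png

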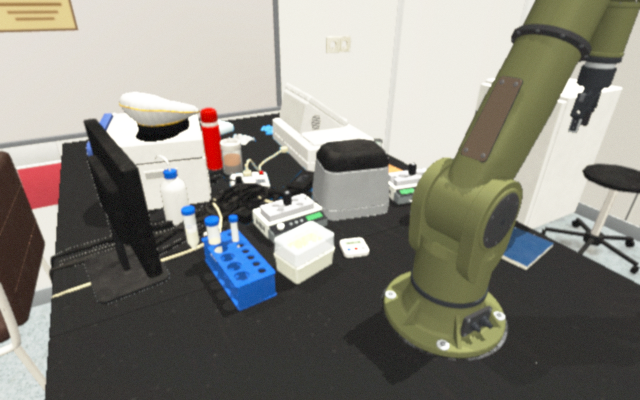

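View pics/top0.png

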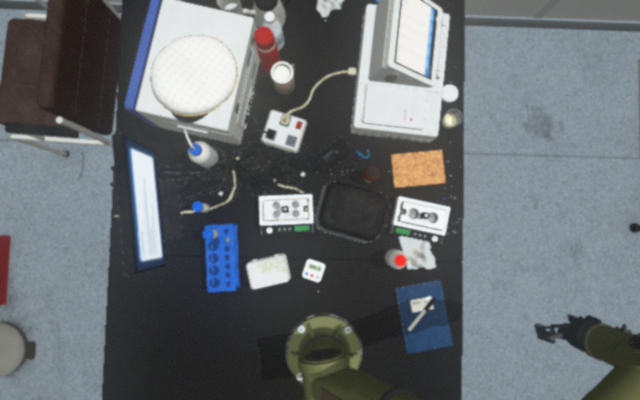

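The scene view shows the rack at (240,265), with tube caps at (213,222) and (233,220). A lookalike tube stands outside it at (190,225). In the top view:

- The narrow-block bath is at (286,212), green display at its right end.
- The wide-block bath is at (421,216), green display at its left end.
- The cork mat is at (418,168), the amber bottle at (370,174), and the white bottle's red cap at (398,260).

Next I'll take enlarged crops.

Run:
```python
import cv2
t=cv2.imread("pics/top0.png"); s=cv2.imread("pics/scene0.png")
z=lambda im,x,y,w,h,k:cv2.resize(im[y:y+h,x:x+w],None,fx=k,fy=k,interpolation=cv2.INTER_CUBIC)
cv2.imwrite("pics/tL.png",z(t,180,180,140,120,5))
cv2.imwrite("pics/tR.png",z(t,340,140,130,140,4.2))
cv2.imwrite("pics/sL.png",z(s,170,140,160,120,5))
```

```text
(no output)
```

View pics/tL.png

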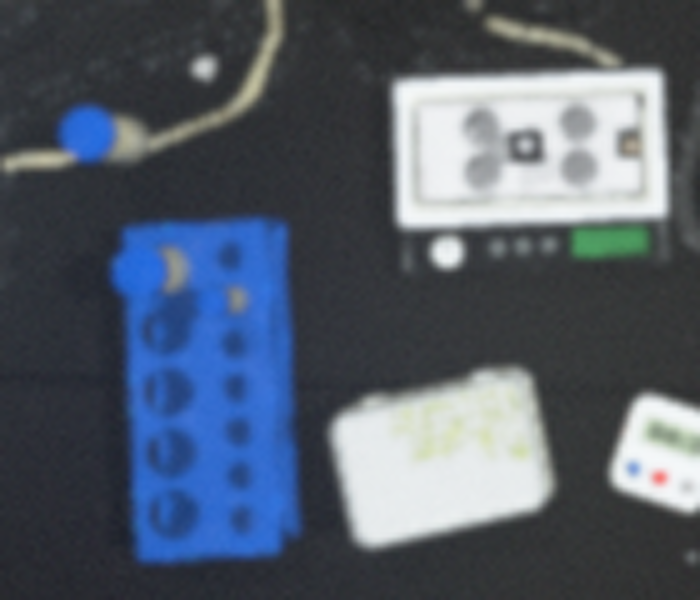

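View pics/tR.png

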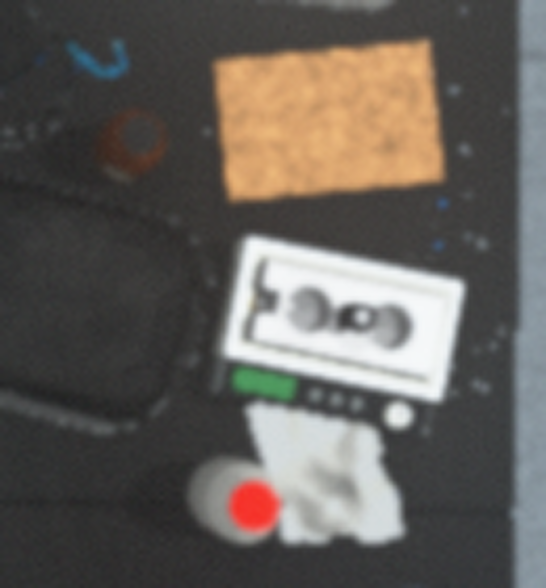

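View pics/sL.png

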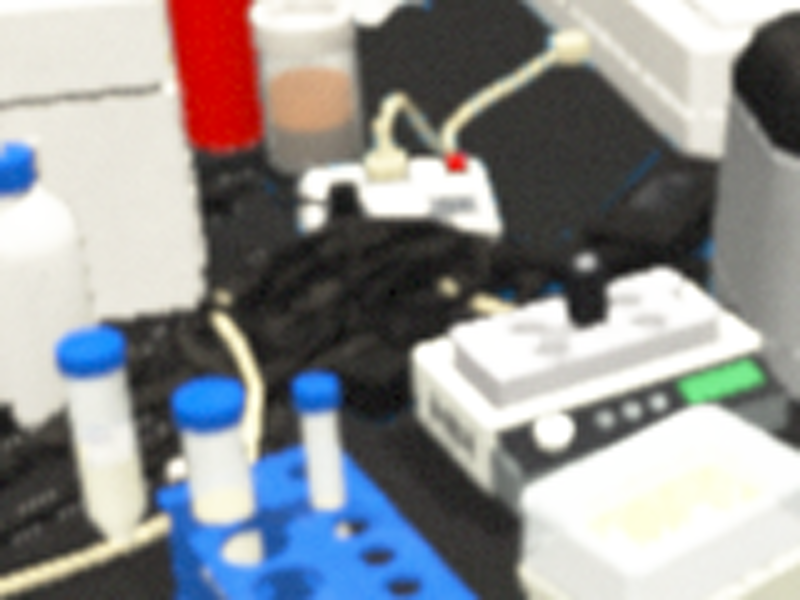

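Readings from the crops:

- **Wide lookalikes:** there are two candidates, with caps at top (207.6,234) in the rack and top (197.5,206.5) standing outside it. The rack one is nearer the base (lower in the top view) and upright in the rack, so I'll use that one. The crop confirms it.
- **Narrow tube:** in the rack, scene (233.4,216.4).
- **Block slots:** block_narrow's slot is at its right end, block_wide's at its left end.

Next I'll turn these pixels into positions.

```bash
cat > geo.py <<'E'
import numpy as np
np.set_printoptions(precision=4,suppress=True)
K={"scene":np.array([[385.7957,0,312.3668],[0,385.7957,204.8911],[0,0,1]]),"top":np.array([[414.5357,0,323.4301],[0,414.5357,205.444],[0,0,1]])}
E={"scene":np.array([[-.4781,-.4267,.7676,-.3855],[-.8783,.2295,-.4195,.5103],[.0028,-.8748,-.4846,.567]]),"top":np.array([[.0252,-.9983,.0529,.3988],[-.9994,-.0264,-.0225,.0417],[.0239,-.0523,-.9983,1.3544]])}
def ray(n,p):
    d=E[n][:,:3]@np.linalg.solve(K[n],[p[0],p[1],1]); return E[n][:,3],d/np.linalg.norm(d)
def at(n,p,z):
    o,d=ray(n,p); return o+d*(z-o[2])/d[2]
def tri(a,b):
    o1,d1=ray("top",a);o2,d2=ray("scene",b)
    t=np.linalg.lstsq(np.c_[d1,-d2],o2-o1,rcond=None)[0]
    p,q=o1+d1*t[0],o2+d2*t[1]; return (p+q)/2,np.linalg.norm(p-q)
def proj(n,p):
    c=E[n][:,:3].T@(np.array(p)-E[n][:,3]); u=K[n]@c; return u[:2]/u[2]
L=lambda x,y:(180+x/5-.4,180+y/5-.4)
R=lambda x,y:(340+x/4.2-.4,140+y/4.2-.4)
S=lambda x,y:(170+x/5-.4,140+y/5-.4)
E
python3 - <<'E'
from geo import *
def quad(name,pts,z):
    P=np.array([at("top",p,z) for p in pts]);c=P.mean(0)
    ex=P[1]+P[2]-P[0]-P[3]; print(name,c,"len",np.linalg.norm(ex)/2,"wid",np.linalg.norm(P[0]+P[1]-P[2]-P[3])/2,"dir of image-right side",np.degrees(np.arctan2(ex[1],ex[0])))
quad("bathR rim",[L(395,78),L(664,70),L(667,220),L(400,228)],.046)
quad("bathL rim",[R(245,236),R(465,278),R(441,402),R(222,355)],.046)
quad("cork",[R(214,60),R(431,40),R(444,181),R(229,201)],.004)
b=np.array([at("top",L(*p),.061) for p in[(484,125),(578,122),(580,167),(484,170)]]);print("nbores",b.mean(0),b)
w=np.array([at("top",R(*p),.061) for p in[(311,310),(390,327)]]);print("wbores",w.mean(0),w,np.degrees(np.arctan2(*(w[1]-w[0])[1::-1])))
print("grip n",at("top",L(526,147),.097),tri(L(526,147),S(586,260)))
print("grip w",at("top",R(362,317),.097),tri(R(362,317),(411.5,165.5)))
print("amber",at("top",R(143,136),.095),"white",at("top",R(254,506),.113))
print("tw",at("top",L(138,270),.121),tri(L(138,270),S(208,388)),"hole",at("top",L(165,271),.062))
print("tn hole",at("top",L(232,299),.062),"scene",at("scene",S(317,377),.124), "cap->top px",proj("top",at("scene",S(317,377),.124)))
h=[at("top",L(*p),.062)[:2] for p in[(167,332),(175,513),(228,255),(242,518)]];print("rack holes",h)
E
```

```text
bathR rim [0.4526 0.1301 0.046 ] len 0.168757559784179 wid 0.09472593375400004 dir of image-right side -86.78184050733584
bathL rim [ 0.4453 -0.2995  0.046 ] len 0.16988376433874863 wid 0.09384457397383979 dir of image-right side -99.93892656846073
cork [ 0.6014 -0.2977  0.004 ] len 0.17150440312361442 wid 0.11174079478409253 dir of image-right side -83.07561497613483
nbores [0.4538 0.1293 0.061 ] [[0.4661 0.1592 0.061 ]
 [0.4695 0.1008 0.061 ]
 [0.4415 0.0987 0.061 ]
 [0.438  0.1583 0.061 ]]
wbores [ 0.4442 -0.301   0.061 ] [[ 0.4498 -0.2712  0.061 ]
 [ 0.4386 -0.3308  0.061 ]] -100.62509320156452
grip n [0.4515 0.1301 0.097 ] (array([0.4516, 0.1303, 0.0993]), np.float64(0.0006430572133316855))
grip w [ 0.4443 -0.2998  0.097 ] (array([ 0.4458, -0.3   ,  0.0901]), np.float64(0.004146522397797163))
amber [ 0.5723 -0.138   0.095 ] white [ 0.307  -0.2197  0.113 ]
tw [0.3719 0.3547 0.121 ] (array([0.372 , 0.3537, 0.1249]), np.float64(5.677854113884075e-05)) hole [0.3704 0.353  0.062 ]
tn hole [0.3542 0.3112 0.062 ] scene [0.3598 0.3073 0.124 ] cap->top px [222.9247 238.1616]
rack holes [array([0.3329, 0.3503]), array([0.2222, 0.3411]), array([0.3813, 0.3147]), array([0.2201, 0.3   ])]
```

Checks hold: grip height about 97 mm, the bath and cork sizes match, and the reach is fine. Block yaws are -10° in bath_left and about 183° in bath_right. Now the first move, to above block_wide.

>>> servo_tool([
  [[0.78,-0.49,0],0,-1],
  [[0.78,-0.49,0],0,-1],
  [[0.78,-0.49,0],0,-1],
  [[0.78,-0.49,0],0,-1],
  [[0.78,-0.49,0],0,-1],
  [[0.78,-0.49,0],0,-1],
])

```text
time: 0.6
ee_pos: [0.2556, -0.5023, 0.2313]
eef_rot: [0.0, 0.991, 0.131, -0.0]
ft_force: [-0.3, -0.1, 0.0]
opening: 0.998
gripper_force: 0.0
```

>>> servo_tool([
  [[0.78,-0.49,0],0,-1],
  [[0.78,-0.49,0],0,-1],
  [[0.78,-0.49,0],0,-1],
  [[0.78,-0.49,0],0,-1],
  [[0.78,-0.49,0],0,-1],
  [[0.78,-0.49,0],0,-1],
])

```text
time: 1.1
ee_pos: [0.3486, -0.4026, 0.2311]
eef_rot: [0.0, 0.992, 0.13, -0.0]
ft_force: [-0.6, -0.6, -0.3]
opening: 1.0
gripper_force: 0.0
```

>>> servo_tool([
  [[0.79,-0.49,0],0.218,-0.5],
  [[0.79,-0.49,0],0.218,-0.5],
  [[0.79,-0.49,0],0.218,-0.5],
  [[0.79,-0.49,0],0.218,-0.5],
  [[0.79,-0.49,0],0.218,-0.5],
  [[0.79,-0.49,0],0.218,-0.5],
  [[0.79,-0.49,0],0.218,-0.5],
  [[0.79,-0.49,0],0.218,-0.5],
])

```text
time: 1.77
ee_pos: [0.4431, -0.3025, 0.231]
eef_rot: [0.0, 0.996, -0.089, -0.001]
ft_force: [-0.5, 0.6, 1.1]
opening: 0.747
gripper_force: 0.0
```

```bash
cat > st.py <<'E'
import sys
from bench import status
from geo import *
# usage: st.py [x y z psi]: state, and shift to that target in normalised tool units
o=status.observe(); w,x,y,z=o["eef_rot"]; psi=np.degrees(2*np.arctan2(y,x)); psi=(psi+180)%360-180
p=o["ee_pos"]; print("t",round(o["time"],2),"p",p,"psi",round(psi,2),"tilt",round(np.degrees(2*np.hypot(w,z)),2),"j",o["joint_pos"],"F",o["ft_force"],"open",round(o["opening"],3),"gf",round(o["gripper_force"],1))
def plan(p,psi,t):
    d=np.array(t[:3])-p; c,s=np.cos(np.radians(psi)),np.sin(np.radians(psi))
    return np.array([d[0]*c+d[1]*s,d[0]*s-d[1]*c,-d[2]])/.15, -np.radians(t[3]-psi)/2
a=list(map(float,sys.argv[1:]))
for i in range(0,len(a),4):
    t=a[i:i+4]; print("->",t,*plan(p,psi,t)); p,psi=np.array(t[:3]),t[3]
E
python3 st.py 0.4448 -0.300 0.2305 -10.2 0.4448 -.3 .068 -10.2
```

```text
t 1.77 p [ 0.4431 -0.3025  0.231 ] psi -10.23 tilt 0.08 j [ 0.7118  0.3708 -0.227   1.7337  0.0957  1.0484 -1.2975] F [-0.5362  0.5654  1.1199] open 0.747 gf 0.0
-> [0.4448, -0.3, 0.2305, -10.2] [ 0.008  -0.0186  0.0036] -0.00029361972957413424
-> [0.4448, -0.3, 0.068, -10.2] [ 0.     -0.      1.0833] -0.0
```

>>> servo_tool([
  [[0.01,-0.02,0.3],0,-0.5],
  [[0.01,-0.02,0.6],0,-0.5],
  [[0.01,-0.02,0.8],0,-0.5],
  [[0.01,-0.02,0.9],0,-0.5],
  [[0.01,-0.02,0.95],0,-0.5],
  [[0.01,-0.02,0.95],0,-0.5],
])

```text
time: 2.27
ee_pos: [0.4452, -0.2983, 0.0873]
eef_rot: [-0.0, 0.996, -0.088, -0.001]
ft_force: [0.2, 0.3, 0.3]
opening: 0.749
gripper_force: 0.0
```

>>> servo_tool([
  [[0,0,0.08],0,-0.5],
  [[0,0,0.14],0,-0.5],
  [[0,0,0.14],0,-0.5],
])

```text
time: 2.52
ee_pos: [0.4464, -0.2978, 0.0676]
eef_rot: [0.0, 0.996, -0.088, -0.0]
ft_force: [0.1, -1.2, 0.8]
opening: 0.752
gripper_force: 0.0
```

```bash
python3 st.py
python3 - <<'E'
from bench import imaging
import cv2
t=imaging.camera("top")["pixels"];s=imaging.camera("scene")["pixels"]
z=lambda im,x,y,w,h,k:cv2.resize(im[y:y+h,x:x+w],None,fx=k,fy=k,interpolation=cv2.INTER_CUBIC)
a=z(t,380,180,90,70,6);b=z(s,360,110,40*2,70,6)[:,:]
import numpy as np
cv2.imwrite("pics/g1.png",cv2.resize(np.hstack([a,b]),None,fx=.77,fy=.77))
E
```

```text
t 2.52 p [ 0.4464 -0.2978  0.0676] psi -10.09 tilt 0.02 j [ 0.6691  0.5655 -0.1905  1.9374  0.1679  0.654  -1.3729] F [ 0.0881 -1.1522  0.8414] open 0.752 gf 0.0
```

View pics/g1.png

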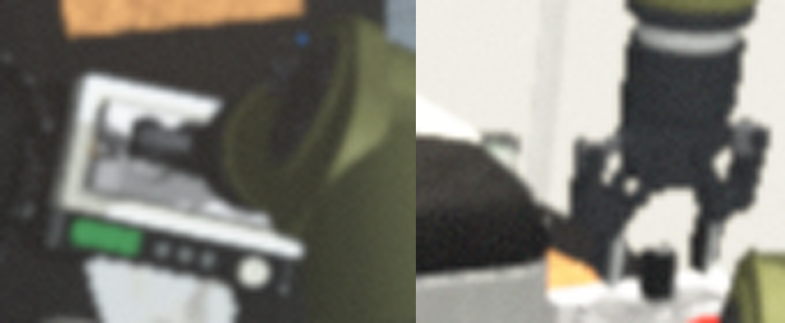

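The crop shows the grip standing between the fingers, at right (655,272). Closing, then lifting.

>>> servo_tool([
  [[0,0,0],0,0.2],
  [[0,0,0],0,0.6],
  [[0,0,0],0,1],
  [[0,0,0],0,1],
  [[0,0,0],0,1],
  [[0,0,0],0,1],
  [[0,0,0],0,1],
  [[0,0,0],0,1],
], squeeze=70)

```text
time: 3.28
ee_pos: [0.4473, -0.2981, 0.0687]
eef_rot: [0.001, 0.996, -0.088, 0.001]
ft_force: [-1.3, -2.2, 7.1]
opening: 0.217
gripper_force: 69.7
```

>>> servo_tool([
  [[0,0,-0.05],0,1],
  [[0,0,-0.1],0,1],
  [[0,0,-0.18],0,1],
  [[0,0,-0.26],0,1],
  [[0,0,-0.34],0,1],
  [[0,0,-0.42],0,1],
  [[0,0,-0.5],0,1],
  [[0,0,-0.5],0,1],
])

```text
time: 3.95
ee_pos: [0.4477, -0.2974, 0.1451]
eef_rot: [0.001, 0.996, -0.087, 0.001]
ft_force: [0.6, 0.2, -5.4]
opening: 0.225
gripper_force: 69.3
```

```bash
python3 st.py .6014 -.2977 .142 6.9 .6014 -.2977 .056 6.9
```

```text
t 3.95 p [ 0.4477 -0.2974  0.1451] psi -10.03 tilt 0.16 j [ 0.6898  0.4611 -0.2179  1.8558  0.13    0.8355 -1.339 ] F [ 0.5651  0.1706 -5.357 ] open 0.225 gf 69.3
-> [0.6014, -0.2977, 0.142, 6.9] [ 1.0096 -0.1767  0.0204] -0.14773360675532565
-> [0.6014, -0.2977, 0.056, 6.9] [0.     0.     0.5733] -0.0
```

>>> servo_tool([
  [[0.15,-0.03,0],-0.02,1],
  [[0.35,-0.06,0],-0.05,1],
  [[0.55,-0.1,0],-0.08,1],
  [[0.75,-0.13,0.01],-0.11,1],
  [[0.92,-0.16,0.02],-0.14,1],
  [[1.0,-0.175,0.02],-0.148,1],
  [[1.0,-0.175,0.02],-0.148,1],
  [[1.0,-0.175,0.02],-0.148,1],
])

```text
time: 4.62
ee_pos: [0.5988, -0.2967, 0.1382]
eef_rot: [-0.001, 0.998, 0.061, -0.001]
ft_force: [-1.2, 0.1, -5.2]
opening: 0.223
gripper_force: 69.0
```

>>> servo_tool([
  [[0,0,0.08],0,1],
  [[0,0,0.2],0,1],
  [[0,0,0.32],0,1],
  [[0,0,0.42],0,1],
  [[0,0,0.5],0,1],
  [[0,0,0.53],0,1],
  [[0,0,0.53],0,1],
  [[0,0,0.53],0,1],
])

```text
time: 5.28
ee_pos: [0.599, -0.2977, 0.0605]
eef_rot: [0.0, 0.998, 0.06, 0.0]
ft_force: [-0.6, -0.4, -5.1]
opening: 0.219
gripper_force: 68.8
```

```bash
python3 st.py .6014 -.2977 .056 6.9
```

```text
t 5.28 p [ 0.599  -0.2977  0.0605] psi 6.9 tilt 0.01 j [ 0.5759  0.7377 -0.2656  1.5733  0.2348  0.8619 -1.2277] F [-0.6182 -0.4017 -5.095 ] open 0.219 gf 68.8
-> [0.6014, -0.2977, 0.056, 6.9] [0.0156 0.0016 0.0301] -4.355294251792201e-05
```

>>> servo_tool([
  [[0,0,0.02],0,1],
  [[0,0,0.03],0,1],
  [[0,0,0.035],0,1],
  [[0,0,0.035],0,1],
  [[0,0,0.035],0,1],
])

```text
time: 5.7
ee_pos: [0.5998, -0.2978, 0.0568]
eef_rot: [0.001, 0.998, 0.06, 0.001]
ft_force: [-1.8, 1.1, 7.1]
opening: 0.22
gripper_force: 70.4
```

```bash
python3 st.py
```

```text
t 5.7 p [ 0.5998 -0.2978  0.0568] psi 6.92 tilt 0.13 j [ 0.5747  0.7419 -0.2643  1.5764  0.237   0.8526 -1.2295] F [-1.7713  1.063   7.1057] open 0.22 gf 70.4
```

>>> servo_tool([
  [[0,0,0],0,0.3],
  [[0,0,0],0,0],
  [[0,0,0],0,-0.3],
  [[0,0,0],0,-0.3],
  [[0,0,0],0,-0.3],
  [[0,0,0],0,-0.3],
])

```text
time: 6.2
ee_pos: [0.5992, -0.2975, 0.0549]
eef_rot: [-0.0, 0.998, 0.06, 0.0]
ft_force: [0.3, 0.1, -0.2]
opening: 0.651
gripper_force: 0.0
```

>>> servo_tool([
  [[0,0,-0.1],0,-0.3],
  [[0,0,-0.3],0,-0.3],
  [[0,0,-0.6],0,-0.3],
  [[0,0,-0.9],0,-0.3],
  [[0,0,-1],0,-0.3],
  [[0,0,-1],0,-0.3],
])

```text
time: 6.7
ee_pos: [0.6019, -0.2984, 0.2117]
eef_rot: [0.002, 0.998, 0.06, 0.005]
ft_force: [1.2, -0.5, -0.4]
opening: 0.653
gripper_force: 0.0
```

```bash
python3 st.py .58 -.2978 .28 50 .53 -.155 .28 100 .49 -.013 .28 145 .4518 .13 .28 183.2  .4518 .13 .14 183.2
python3 - <<'E'
from bench import imaging
import cv2
t=imaging.camera("top")["pixels"];s=imaging.camera("scene")["pixels"]
z=lambda im,x,y,w,h,k:cv2.resize(im[y:y+h,x:x+w],None,fx=k,fy=k,interpolation=cv2.INTER_CUBIC)
cv2.imwrite("pics/m1.png",z(t,340,130,140,110,5))
E
```

```text
t 6.7 p [ 0.6019 -0.2984  0.2117] psi 6.91 tilt 0.59 j [ 0.5917  0.5948 -0.2991  1.4025  0.1817  1.1608 -1.18  ] F [ 1.1871 -0.5356 -0.3512] open 0.653 gf 0.0
-> [0.58, -0.2978, 0.28, 50.0] [-0.1447 -0.0213 -0.4551] -0.3760545951817713
-> [0.53, -0.155, 0.28, 100.0] [ 0.515  -0.8673 -0.    ] -0.4363323129985824
-> [0.49, -0.013, 0.28, 145.0] [ 0.9786 -0.0982 -0.    ] -0.39269908169872414
-> [0.4518, 0.13, 0.28, 183.2] [ 0.7554  0.6349 -0.    ] -0.33335788713091685
-> [0.4518, 0.13, 0.14, 183.2] [-0.      0.      0.9333] -0.0
```

View pics/m1.png

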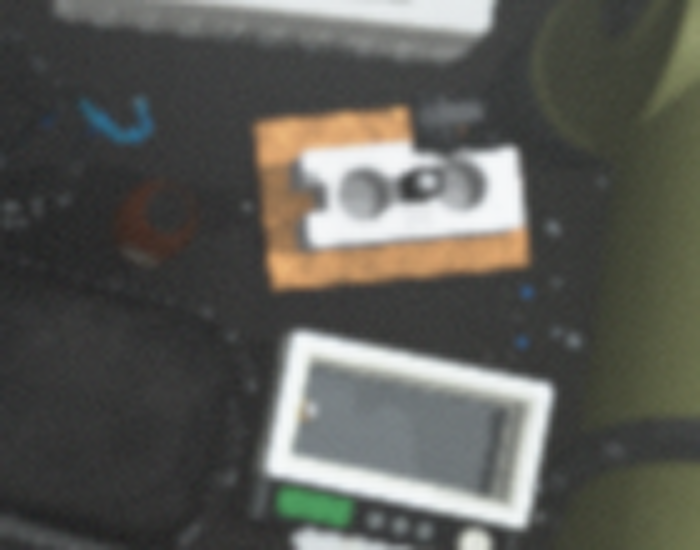

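Block_wide lies flat on the cork. Its bores are at crop (368,193) and (463,185), its slot is at the left, and bath_left is empty with its pin at crop (308,410). Now to block_narrow.

>>> servo_tool([
  [[-0.14,-0.02,-0.25],-0.376,-0.3],
  [[-0.14,-0.02,-0.45],-0.376,-0.3],
  [[-0.14,-0.02,-0.45],-0.376,-0.3],
  [[-0.14,-0.02,-0.45],-0.376,-0.3],
  [[-0.14,-0.02,-0.45],-0.376,-0.3],
  [[-0.14,-0.02,-0.45],-0.376,-0.3],
  [[-0.14,-0.02,-0.45],-0.376,-0.3],
])

```text
time: 7.38
ee_pos: [0.5772, -0.2971, 0.2706]
eef_rot: [-0.001, 0.905, 0.425, -0.001]
ft_force: [0.2, -0.1, -0.6]
opening: 0.645
gripper_force: 0.0
```

>>> servo_tool([
  [[0.13,-0.22,0],-0.436,-0.3],
  [[0.26,-0.44,0],-0.436,-0.3],
  [[0.39,-0.66,0],-0.436,-0.3],
  [[0.515,-0.867,0],-0.436,-0.3],
  [[0.515,-0.867,0],-0.436,-0.3],
  [[0.515,-0.867,0],-0.436,-0.3],
  [[0.515,-0.867,0],-0.436,-0.3],
  [[0.515,-0.867,0],-0.436,-0.3],
])

```text
time: 8.05
ee_pos: [0.5274, -0.1543, 0.2715]
eef_rot: [-0.001, 0.642, 0.766, -0.0]
ft_force: [-0.1, 0.6, -0.4]
opening: 0.651
gripper_force: 0.0
```

>>> servo_tool([
  [[0.25,-0.025,0],-0.393,-0.3],
  [[0.5,-0.05,0],-0.393,-0.3],
  [[0.75,-0.075,0],-0.393,-0.3],
  [[0.979,-0.098,0],-0.393,-0.3],
  [[0.979,-0.098,0],-0.393,-0.3],
  [[0.979,-0.098,0],-0.393,-0.3],
  [[0.979,-0.098,0],-0.393,-0.3],
])

```text
time: 8.63
ee_pos: [0.4876, -0.0117, 0.2719]
eef_rot: [-0.001, 0.3, 0.954, -0.0]
ft_force: [-0.7, -0.3, -0.1]
opening: 0.65
gripper_force: 0.0
```

>>> servo_tool([
  [[0.19,0.16,0],-0.333,-0.3],
  [[0.38,0.32,0],-0.333,-0.3],
  [[0.57,0.48,0],-0.333,-0.3],
  [[0.755,0.635,0],-0.333,-0.3],
  [[0.755,0.635,0],-0.333,-0.3],
  [[0.755,0.635,0],-0.333,-0.3],
  [[0.755,0.635,0],-0.333,-0.3],
])

```text
time: 9.22
ee_pos: [0.4494, 0.1312, 0.2718]
eef_rot: [-0.001, -0.026, 1.0, 0.0]
ft_force: [0.3, -0.4, 0.2]
opening: 0.651
gripper_force: 0.0
```

```bash
python3 st.py .4518 .13 .2 183.2 .4518 .13 .12 183.2
python3 - <<'E'
from geo import *
C=lambda x,y:(340+x/5-.4,130+y/5-.4)
a,b=at("top",C(368,193),.049),at("top",C(463,185),.049);print((a+b)/2,b-a,np.degrees(np.arctan2(*(a-b)[1::-1]))-90)
print(at("top",C(428,181),.085))
q=[C(293,332),C(552,382),C(525,526),C(267,475)];P=np.array([at("top",p,.046) for p in q]);print(P.mean(0),P[0]-P[1])
E
```

```text
t 9.22 p [0.4494 0.1312 0.2718] psi -177.02 tilt 0.1 j [ 0.5163  0.4109 -1.2205  1.816   0.4114  1.2083  0.7936] F [ 0.3059 -0.376   0.1758] open 0.651 gf 0.0
-> [0.4518, 0.13, 0.2, 183.2] [-0.0155 -0.0088  0.4787] -3.1434759835794024
-> [0.4518, 0.13, 0.12, 183.2] [-0.      0.      0.5333] -0.0
[ 0.5978 -0.3011  0.049 ] [ 0.0069 -0.0609  0.    ] 6.450480527118316
[ 0.5975 -0.2994  0.085 ]
[ 0.445  -0.2999  0.046 ] [0.0275 0.1662 0.    ]
```

>>> servo_tool([
  [[-0.015,-0.009,0.25],0,-0.3],
  [[-0.015,-0.009,0.5],0,-0.3],
  [[-0.015,-0.009,0.75],0,-0.3],
  [[-0.015,-0.009,0.95],0,-0.3],
  [[-0.015,-0.009,1],0,-0.3],
  [[-0.015,-0.009,1],0,-0.3],
])

```text
time: 9.72
ee_pos: [0.4511, 0.1286, 0.1208]
eef_rot: [-0.002, -0.025, 1.0, -0.0]
ft_force: [-0.0, -0.6, -0.4]
opening: 0.651
gripper_force: 0.0
```

>>> servo_tool([
  [[0,0,0.1],0,-0.3],
  [[0,0,0.2],0,-0.3],
  [[0,0,0.3],0,-0.3],
  [[0,0,0.36],0,-0.3],
  [[0,0,0.36],0,-0.3],
  [[0,0,0.36],0,-0.3],
])

```text
time: 10.22
ee_pos: [0.4528, 0.1297, 0.0695]
eef_rot: [0.0, -0.027, 1.0, 0.0]
ft_force: [0.7, 0.6, 0.2]
opening: 0.646
gripper_force: 0.0
```

```bash
python3 st.py .4518 .13 .068 183.2
```

```text
t 10.22 p [0.4528 0.1297 0.0695] psi -176.93 tilt 0.05 j [ 0.2906  0.6456 -0.9577  2.0975  0.7622  0.7937  0.477 ] F [0.6701 0.5964 0.1501] open 0.646 gf 0.0
-> [0.4518, 0.13, 0.068, 183.2] [0.0067 0.0022 0.01  ] -3.142686329919638
```

>>> servo_tool([
  [[0,0,0],0,0.2],
  [[0,0,0],0,0.6],
  [[0,0,0],0,1],
  [[0,0,0],0,1],
  [[0,0,0],0,1],
  [[0,0,0],0,1],
  [[0,0,0],0,1],
], squeeze=70)

```text
time: 10.8
ee_pos: [0.4529, 0.1303, 0.0697]
eef_rot: [0.001, -0.028, 1.0, 0.0]
ft_force: [-0.9, -0.2, 8.2]
opening: 0.226
gripper_force: 69.0
```

>>> servo_tool([
  [[0,0,-0.06],0,1],
  [[0,0,-0.15],0,1],
  [[0,0,-0.3],0,1],
  [[0,0,-0.45],0,1],
  [[0,0,-0.6],0,1],
  [[0,0,-0.8],0,1],
  [[0,0,-0.95],0,1],
  [[0,0,-1],0,1],
])

```text
time: 11.47
ee_pos: [0.4527, 0.1303, 0.2217]
eef_rot: [0.002, -0.028, 1.0, 0.0]
ft_force: [1.5, -0.1, -4.2]
opening: 0.219
gripper_force: 69.1
```

>>> servo_tool([
  [[0,0,-0.15],0,1],
  [[0,0,-0.3],0,1],
  [[0,0,-0.45],0,1],
  [[0,0,-0.54],0,1],
  [[0,0,-0.54],0,1],
])

```text
time: 11.88
ee_pos: [0.4527, 0.1301, 0.3012]
eef_rot: [0.001, -0.027, 1.0, 0.0]
ft_force: [1.0, 0.7, -5.1]
opening: 0.219
gripper_force: 69.3
```

```bash
python3 st.py .465 .03 .3 135 .475 -.08 .3 88 .46 -.19 .3 40 .445 -.2995 .3 -10 .445 -.2995 .15 -10
```

```text
t 11.88 p [0.4527 0.1301 0.3012] psi -176.85 tilt 0.15 j [ 0.5377  0.386  -1.2364  1.7582  0.3827  1.2702  0.8338] F [ 0.9519  0.6715 -5.1339] open 0.219 gf 69.3
-> [0.465, 0.03, 0.3, 135.0] [-0.0455 -0.6706  0.0083] -2.7213902655894886
-> [0.475, -0.08, 0.3, 88.0] [-0.5657 -0.4714 -0.    ] 0.41015237421866746
-> [0.46, -0.19, 0.3, 40.0] [-0.7364 -0.0743 -0.    ] 0.4188790204786391
-> [0.445, -0.2995, 0.3, -10.0] [-0.5458  0.4949 -0.    ] 0.4363323129985824
-> [0.445, -0.2995, 0.15, -10.0] [ 0. -0.  1.] -0.0
```

>>> servo_tool([
  [[0,-0.1,0],0.04,1],
  [[-0.02,-0.2,0],0.1,1],
  [[-0.03,-0.3,0],0.16,1],
  [[-0.04,-0.4,0],0.22,1],
  [[-0.045,-0.5,0],0.28,1],
  [[-0.045,-0.6,0],0.34,1],
  [[-0.045,-0.67,0],0.4,1],
  [[-0.045,-0.67,0],0.42,1],
])

```text
time: 12.55
ee_pos: [0.4636, 0.0261, 0.2975]
eef_rot: [-0.001, 0.387, 0.922, -0.002]
ft_force: [-0.9, -1.1, -4.7]
opening: 0.22
gripper_force: 69.4
```

>>> servo_tool([
  [[-0.08,-0.07,0],0.06,1],
  [[-0.16,-0.13,0],0.12,1],
  [[-0.24,-0.2,0],0.18,1],
  [[-0.32,-0.27,0],0.24,1],
  [[-0.4,-0.33,0],0.3,1],
  [[-0.48,-0.4,0],0.36,1],
  [[-0.566,-0.471,0],0.41,1],
  [[-0.566,-0.471,0],0.41,1],
])

```text
time: 13.22
ee_pos: [0.4736, -0.0847, 0.2973]
eef_rot: [-0.001, 0.723, 0.691, -0.002]
ft_force: [-0.7, 0.1, -4.6]
opening: 0.219
gripper_force: 69.5
```

>>> servo_tool([
  [[-0.1,-0.01,0],0.06,1],
  [[-0.2,-0.02,0],0.12,1],
  [[-0.3,-0.03,0],0.18,1],
  [[-0.4,-0.04,0],0.24,1],
  [[-0.5,-0.05,0],0.3,1],
  [[-0.62,-0.06,0],0.36,1],
  [[-0.736,-0.074,0],0.419,1],
  [[-0.736,-0.074,0],0.419,1],
])

```text
time: 13.88
ee_pos: [0.4579, -0.1943, 0.2975]
eef_rot: [-0.0, 0.941, 0.337, -0.002]
ft_force: [-0.6, -0.8, -5.3]
opening: 0.219
gripper_force: 69.4
```

>>> servo_tool([
  [[-0.08,0.07,0],0.06,1],
  [[-0.16,0.14,0],0.12,1],
  [[-0.24,0.21,0],0.18,1],
  [[-0.32,0.29,0],0.24,1],
  [[-0.4,0.36,0],0.3,1],
  [[-0.48,0.43,0],0.36,1],
  [[-0.546,0.495,0],0.42,1],
  [[-0.546,0.495,0],0.436,1],
])

```text
time: 14.55
ee_pos: [0.4432, -0.3027, 0.2974]
eef_rot: [0.0, 0.996, -0.091, -0.002]
ft_force: [1.0, -0.7, -4.0]
opening: 0.219
gripper_force: 69.5
```

>>> servo_tool([
  [[0,0,0.1],0,1],
  [[0,0,0.25],0,1],
  [[0,0,0.45],0,1],
  [[0,0,0.65],0,1],
  [[0,0,0.85],0,1],
  [[0,0,1],0,1],
  [[0,0,1],0,1],
  [[0,0,1],0,1],
])

```text
time: 15.22
ee_pos: [0.4438, -0.2987, 0.148]
eef_rot: [-0.001, 0.996, -0.086, -0.002]
ft_force: [0.6, -0.1, -4.1]
opening: 0.22
gripper_force: 69.5
```

```bash
python3 st.py .445 -.2995 .105 -10
python3 - <<'E'
from bench import imaging
import cv2, numpy as np
t=imaging.camera("top")["pixels"];s=imaging.camera("scene")["pixels"]
z=lambda im,x,y,w,h,k:cv2.resize(im[y:y+h,x:x+w],None,fx=k,fy=k,interpolation=cv2.INTER_CUBIC)
cv2.imwrite("pics/n1.png",np.hstack([z(t,370,160,100,90,4),z(s,360,120,100,90,4)]))
E
```

```text
t 15.22 p [ 0.4438 -0.2987  0.148 ] psi -9.82 tilt 0.27 j [ 0.7513  0.4635 -0.2998  1.8509  0.1745  0.8575 -1.3761] F [ 0.6133 -0.0805 -4.0591] open 0.22 gf 69.5
-> [0.445, -0.2995, 0.105, -10.0] [0.0087 0.0036 0.2864] 0.0015272113288564333
```

View pics/n1.png

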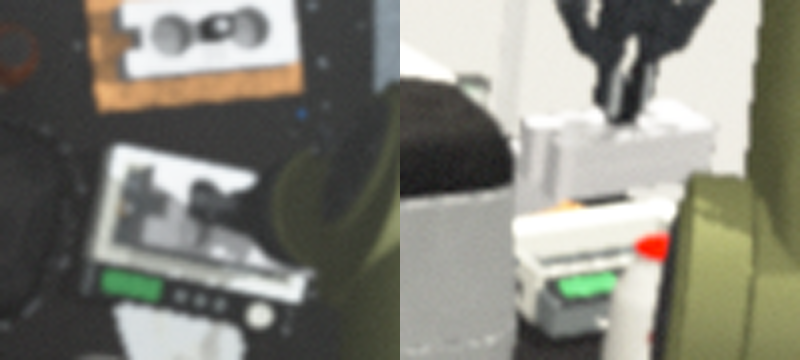

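The slot end is over the probe at the left, and the block is above bath_left with its sides parallel to the bay. Lowering in stages.

>>> servo_tool([
  [[0.009,0.004,0.08],0.001,1],
  [[0.009,0.004,0.16],0.001,1],
  [[0.009,0.004,0.24],0.001,1],
  [[0.009,0.004,0.29],0.001,1],
  [[0.009,0.004,0.34],0.001,1],
  [[0.009,0.004,0.38],0.001,1],
  [[0.009,0.004,0.38],0.001,1],
])

```text
time: 15.9
ee_pos: [0.4463, -0.3006, 0.0933]
eef_rot: [0.0, 0.996, -0.087, 0.0]
ft_force: [-2.2, 0.7, -4.0]
opening: 0.223
gripper_force: 69.9
```

```bash
python3 st.py .445 -.2995 .0695 -10
```

```text
t 15.9 p [ 0.4463 -0.3006  0.0933] psi -10.02 tilt 0.04 j [ 0.7313  0.5351 -0.2755  1.9095  0.2113  0.7241 -1.4122] F [-2.2092  0.701  -4.0436] open 0.223 gf 69.9
-> [0.445, -0.2995, 0.0695, -10.0] [-0.0096 -0.0057  0.1587] -0.00020315374746416077
```

>>> servo_tool([
  [[0,0,0.03],0,1],
  [[0,0,0.06],0,1],
  [[0,0,0.09],0,1],
  [[0,0,0.12],0,1],
  [[0,0,0.14],0,1],
  [[0,0,0.155],0,1],
  [[0,0,0.16],0,1],
  [[0,0,0.16],0,1],
])

```text
time: 16.57
ee_pos: [0.4463, -0.3009, 0.0696]
eef_rot: [0.0, 0.996, -0.088, 0.0]
ft_force: [-4.6, 1.2, 8.8]
opening: 0.219
gripper_force: 71.9
```

```bash
python3 st.py .445 -.2995 .0695 -10
```

```text
t 16.57 p [ 0.4463 -0.3009  0.0696] psi -10.05 tilt 0.06 j [ 0.7214  0.5685 -0.2622  1.9318  0.2277  0.6687 -1.4269] F [-4.5604  1.193   8.8219] open 0.219 gf 71.9
-> [0.445, -0.2995, 0.0695, -10.0] [-0.0102 -0.0077  0.0007] -0.00039685460167464634
```

Seated at the same height as it was grasped. Releasing and moving to block_wide on the mat.

>>> servo_tool([
  [[0,0,0],0,0.3],
  [[0,0,0],0,0],
  [[0,0,0],0,-0.3],
  [[0,0,0],0,-0.3],
  [[0,0,0],0,-0.3],
  [[0,0,0],0,-0.3],
])

```text
time: 17.07
ee_pos: [0.4462, -0.3008, 0.0685]
eef_rot: [-0.0, 0.996, -0.087, 0.0]
ft_force: [0.6, -0.7, -0.0]
opening: 0.649
gripper_force: 0.0
```

>>> servo_tool([
  [[0,0,-0.1],0,-0.3],
  [[0,0,-0.3],0,-0.3],
  [[0,0,-0.6],0,-0.3],
  [[0,0,-0.7],0,-0.3],
  [[0,0,-0.7],0,-0.3],
  [[0,0,-0.7],0,-0.3],
])

```text
time: 17.57
ee_pos: [0.4466, -0.3011, 0.1747]
eef_rot: [0.001, 0.996, -0.088, 0.001]
ft_force: [-0.8, -0.4, -0.7]
opening: 0.651
gripper_force: 0.0
```

```bash
python3 st.py .5985 -.3 .17 6.7 .5985 -.3 .056 6.7
```

```text
t 17.57 p [ 0.4466 -0.3011  0.1747] psi -10.05 tilt 0.16 j [ 0.7594  0.4343 -0.3083  1.8137  0.1623  0.9155 -1.3671] F [-0.7688 -0.4043 -0.7187] open 0.651 gf 0.0
-> [0.5985, -0.3, 0.17, 6.7] [ 0.9957 -0.1841  0.0311] -0.14615153589339996
-> [0.5985, -0.3, 0.056, 6.7] [0.   0.   0.76] -0.0
```

>>> servo_tool([
  [[0.25,-0.05,0],-0.04,-0.3],
  [[0.5,-0.09,0.01],-0.08,-0.3],
  [[0.75,-0.14,0.02],-0.12,-0.3],
  [[0.99,-0.184,0.03],-0.146,-0.3],
  [[0.996,-0.184,0.03],-0.146,-0.3],
  [[0.996,-0.184,0.03],-0.146,-0.3],
  [[0.996,-0.184,0.03],-0.146,-0.3],
])

```text
time: 18.15
ee_pos: [0.5968, -0.2994, 0.167]
eef_rot: [-0.001, 0.998, 0.058, -0.002]
ft_force: [-0.2, -0.1, -0.3]
opening: 0.649
gripper_force: 0.0
```

>>> servo_tool([
  [[0,0,0.2],0,-0.3],
  [[0,0,0.4],0,-0.3],
  [[0,0,0.6],0,-0.3],
  [[0,0,0.7],0,-0.3],
  [[0,0,0.74],0,-0.3],
  [[0,0,0.74],0,-0.3],
  [[0,0,0.74],0,-0.3],
])

```text
time: 18.73
ee_pos: [0.5977, -0.3002, 0.0589]
eef_rot: [0.0, 0.998, 0.058, 0.0]
ft_force: [-0.2, 0.1, 0.8]
opening: 0.652
gripper_force: 0.0
```

>>> servo_tool([
  [[0,0,0],0,0.2],
  [[0,0,0],0,0.6],
  [[0,0,0],0,1],
  [[0,0,0],0,1],
  [[0,0,0],0,1],
  [[0,0,0],0,1],
  [[0,0,0],0,1],
], squeeze=70)

```text
time: 19.32
ee_pos: [0.5989, -0.2993, 0.0597]
eef_rot: [0.0, 0.998, 0.058, 0.001]
ft_force: [-1.6, 2.1, 6.7]
opening: 0.219
gripper_force: 70.1
```

```bash
python3 st.py .59 -.298 .206 6.7 .57 -.28 .302 50 .53 -.155 .302 98 .49 -.013 .302 143 .452 .1305 .302 183.2  .452 .1305 .152 183.2
```

```text
t 19.32 p [ 0.5989 -0.2993  0.0597] psi 6.71 tilt 0.12 j [ 0.6183  0.7457 -0.337   1.5738  0.2972  0.8708 -1.2816] F [-1.6086  2.0532  6.7423] open 0.219 gf 70.1
-> [0.59, -0.298, 0.206, 6.7] [-0.0579 -0.0156 -0.9754] 4.654593178932298e-05
-> [0.57, -0.28, 0.302, 50.0] [-0.1184 -0.1347 -0.64  ] -0.3778637830567723
-> [0.53, -0.155, 0.302, 98.0] [ 0.467  -0.7399 -0.    ] -0.4188790204786391
-> [0.49, -0.013, 0.302, 143.0] [ 0.9746 -0.1323 -0.    ] -0.39269908169872414
-> [0.452, 0.1305, 0.302, 183.2] [ 0.7781  0.6116 -0.    ] -0.3508111796508601
-> [0.452, 0.1305, 0.152, 183.2] [-0.  0.  1.] -0.0
```

>>> servo_tool([
  [[0,0,-0.06],0,1],
  [[-0.01,0,-0.15],0,1],
  [[-0.02,-0.01,-0.3],0,1],
  [[-0.03,-0.01,-0.45],0,1],
  [[-0.04,-0.015,-0.6],0,1],
  [[-0.05,-0.015,-0.8],0,1],
  [[-0.058,-0.016,-0.95],0,1],
  [[-0.058,-0.016,-0.975],0,1],
])

```text
time: 19.98
ee_pos: [0.5905, -0.299, 0.2098]
eef_rot: [0.002, 0.998, 0.058, 0.003]
ft_force: [1.2, -0.9, -4.1]
opening: 0.219
gripper_force: 69.2
```

>>> servo_tool([
  [[-0.02,-0.02,-0.12],-0.05,1],
  [[-0.04,-0.04,-0.24],-0.1,1],
  [[-0.06,-0.06,-0.36],-0.16,1],
  [[-0.08,-0.08,-0.48],-0.22,1],
  [[-0.1,-0.1,-0.58],-0.28,1],
  [[-0.118,-0.12,-0.64],-0.34,1],
  [[-0.118,-0.135,-0.64],-0.378,1],
  [[-0.118,-0.135,-0.64],-0.378,1],
])

```text
time: 20.65
ee_pos: [0.5687, -0.2798, 0.3]
eef_rot: [-0.0, 0.905, 0.424, -0.0]
ft_force: [0.1, -0.0, -5.3]
opening: 0.221
gripper_force: 69.2
```

>>> servo_tool([
  [[0.06,-0.1,0],-0.06,1],
  [[0.13,-0.2,0],-0.12,1],
  [[0.2,-0.31,0],-0.18,1],
  [[0.27,-0.42,0],-0.24,1],
  [[0.34,-0.53,0],-0.3,1],
  [[0.41,-0.64,0],-0.36,1],
  [[0.467,-0.74,0],-0.419,1],
  [[0.467,-0.74,0],-0.419,1],
])

```text
time: 21.32
ee_pos: [0.5277, -0.1509, 0.2998]
eef_rot: [-0.001, 0.653, 0.758, 0.0]
ft_force: [-0.9, 1.1, -5.6]
opening: 0.221
gripper_force: 69.5
```

>>> servo_tool([
  [[0.14,-0.02,0],-0.06,1],
  [[0.28,-0.04,0],-0.12,1],
  [[0.42,-0.06,0],-0.18,1],
  [[0.56,-0.08,0],-0.24,1],
  [[0.7,-0.1,0],-0.3,1],
  [[0.84,-0.12,0],-0.35,1],
  [[0.975,-0.132,0],-0.393,1],
  [[0.975,-0.132,0],-0.393,1],
])

```text
time: 21.98
ee_pos: [0.4876, -0.0089, 0.3001]
eef_rot: [-0.001, 0.314, 0.95, 0.001]
ft_force: [0.9, 0.5, -4.3]
opening: 0.221
gripper_force: 69.6
```

>>> servo_tool([
  [[0.11,0.09,0],-0.05,1],
  [[0.22,0.17,0],-0.1,1],
  [[0.33,0.26,0],-0.16,1],
  [[0.45,0.35,0],-0.21,1],
  [[0.56,0.44,0],-0.26,1],
  [[0.67,0.53,0],-0.31,1],
  [[0.778,0.612,0],-0.351,1],
  [[0.778,0.612,0],-0.351,1],
])

```text
time: 22.65
ee_pos: [0.4493, 0.1341, 0.3002]
eef_rot: [-0.0, -0.032, 0.999, 0.001]
ft_force: [-0.7, 0.4, -6.0]
opening: 0.219
gripper_force: 69.8
```

>>> servo_tool([
  [[0,0,0.1],0,1],
  [[0,0,0.25],0,1],
  [[0,0,0.45],0,1],
  [[0,0,0.65],0,1],
  [[0,0,0.85],0,1],
  [[0,0,1],0,1],
  [[0,0,1],0,1],
  [[0,0,1],0,1],
])

```text
time: 23.32
ee_pos: [0.4505, 0.1297, 0.1496]
eef_rot: [-0.001, -0.027, 1.0, -0.0]
ft_force: [0.9, 0.7, -4.9]
opening: 0.218
gripper_force: 69.9
```

```bash
python3 st.py .452 .1305 .095 -176.8
python3 - <<'E'
from bench import imaging
import cv2, numpy as np
t=imaging.camera("top")["pixels"];s=imaging.camera("scene")["pixels"]
z=lambda im,x,y,w,h,k:cv2.resize(im[y:y+h,x:x+w],None,fx=k,fy=k,interpolation=cv2.INTER_CUBIC)
cv2.imwrite("pics/w1.png",np.hstack([z(t,240,160,100,90,4),z(s,230,140,100,90,4)]))
E
```

```text
t 23.32 p [0.4505 0.1297 0.1496] psi -176.86 tilt 0.17 j [ 0.419   0.5697 -1.146   2.006   0.6305  0.9825  0.5805] F [ 0.8659  0.6839 -4.9488] open 0.218 gf 69.9
-> [0.452, 0.1305, 0.095, -176.8] [-0.01    0.0048  0.3642] -0.0005444541463002834
```

View pics/w1.png

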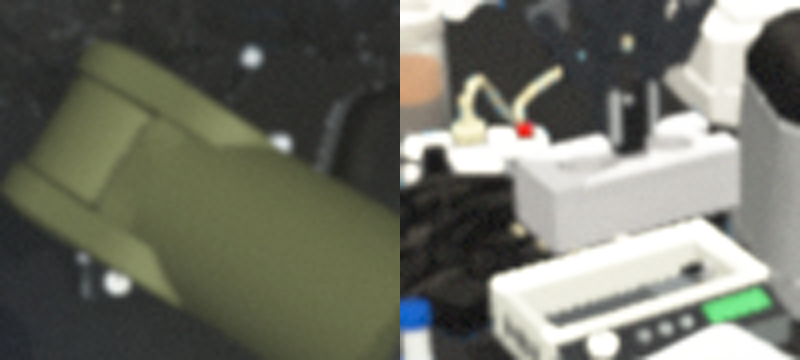

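In the scene view the solid end faces left and the bath and pin sit below, with the pin at the display end. Lowering in stages.

>>> servo_tool([
  [[-0.005,0.005,0.08],0,1],
  [[-0.005,0.005,0.16],0,1],
  [[-0.005,0.005,0.24],0,1],
  [[-0.005,0.005,0.29],0,1],
  [[-0.005,0.005,0.34],0,1],
  [[-0.005,0.005,0.37],0,1],
  [[-0.005,0.005,0.37],0,1],
])

```text
time: 24.0
ee_pos: [0.4512, 0.131, 0.0938]
eef_rot: [-0.001, -0.029, 1.0, -0.0]
ft_force: [-0.1, 0.4, -5.3]
opening: 0.225
gripper_force: 69.9
```

```bash
python3 st.py .4515 .1305 .0717 -176.8
```

```text
t 24.0 p [0.4512 0.131  0.0938] psi -176.7 tilt 0.09 j [ 0.3483  0.6389 -1.0594  2.0726  0.7437  0.8746  0.4822] F [-0.1292  0.3985 -5.348 ] open 0.225 gf 69.9
-> [0.4515, 0.1305, 0.0717, -176.8] [-0.0015 -0.0037  0.147 ] 0.0008415755294442427
```

>>> servo_tool([
  [[0,0,0.03],0,1],
  [[0,0,0.06],0,1],
  [[0,0,0.09],0,1],
  [[0,0,0.12],0,1],
  [[0,0,0.14],0,1],
  [[0,0,0.15],0,1],
  [[0,0,0.155],0,1],
  [[0,0,0.155],0,1],
])

```text
time: 24.67
ee_pos: [0.4517, 0.1311, 0.0717]
eef_rot: [0.0, -0.029, 1.0, -0.0]
ft_force: [0.5, -0.5, -4.3]
opening: 0.22
gripper_force: 70.1
```

```bash
python3 st.py
```

```text
t 24.67 p [0.4517 0.1311 0.0717] psi -176.72 tilt 0.02 j [ 0.3199  0.6671 -1.0209  2.0959  0.795   0.8319  0.438 ] F [ 0.4757 -0.4977 -4.3362] open 0.22 gf 70.1
```

>>> servo_tool([
  [[0,0,0.01],0,1],
  [[0,0,0.02],0,1],
  [[0,0,0.02],0,1],
  [[0,0,0.02],0,1],
])

```text
time: 25.0
ee_pos: [0.4518, 0.1312, 0.0715]
eef_rot: [0.002, -0.029, 1.0, -0.001]
ft_force: [-10.3, -7.9, 41.5]
opening: 0.219
gripper_force: 76.4
```

```bash
python3 st.py
```

```text
t 25.0 p [0.4518 0.1312 0.0715] psi -176.71 tilt 0.24 j [ 0.317   0.6659 -1.0195  2.0978  0.7997  0.831   0.4321] F [-10.2726  -7.9169  41.5122] open 0.219 gf 76.4
```

Floor contact at the expected height. Releasing, rising, and looking.

>>> servo_tool([
  [[0,0,-0.015],0,1],
  [[0,0,-0.015],0,0.3],
  [[0,0,-0.015],0,0],
  [[0,0,-0.015],0,-0.3],
  [[0,0,-0.015],0,-0.3],
  [[0,0,-0.015],0,-0.3],
  [[0,0,-0.015],0,-0.3],
])

```text
time: 25.58
ee_pos: [0.4517, 0.1312, 0.0706]
eef_rot: [-0.0, -0.029, 1.0, 0.0]
ft_force: [-0.2, -0.2, 0.3]
opening: 0.65
gripper_force: 0.0
```

>>> servo_tool([
  [[0,0,-0.1],0,-0.3],
  [[0,0,-0.3],0,-0.3],
  [[0,0,-0.6],0,-0.5],
  [[0,0,-0.9],0,-0.5],
  [[0,0,-1],0,-0.5],
  [[0,0,-1],0,-0.5],
])

```text
time: 26.08
ee_pos: [0.4535, 0.133, 0.2252]
eef_rot: [0.003, -0.029, 1.0, 0.001]
ft_force: [0.1, 0.6, -0.1]
opening: 0.749
gripper_force: 0.0
```

```bash
python3 st.py .3704 .3533 .22 -137
python3 - <<'E'
from bench import imaging
import cv2, numpy as np
t=imaging.camera("top")["pixels"];s=imaging.camera("scene")["pixels"]
cv2.imwrite("pics/top2.png",t);cv2.imwrite("pics/scene2.png",s)
z=lambda im,x,y,w,h,k:cv2.resize(im[y:y+h,x:x+w],None,fx=k,fy=k,interpolation=cv2.INTER_CUBIC)
a=z(s,195,170,130,90,6); b=z(t,190,180,65,70,4); c=z(t,380,180,65,70,4); d=z(t,250,180,65,70,4)
cv2.imwrite("pics/a2.png",np.vstack([a[:310,:780],np.hstack([b,c,d])]))
E
```

```text
t 26.08 p [0.4535 0.133  0.2252] psi -176.72 tilt 0.4 j [ 0.4952  0.4854 -1.2363  1.8933  0.513   1.1254  0.6919] F [ 0.1078  0.5892 -0.1442] open 0.749 gf 0.0
-> [0.3704, 0.3533, 0.22, -137.0] [0.4692 1.498  0.0346] -0.34664822233104303
```

View pics/a2.png

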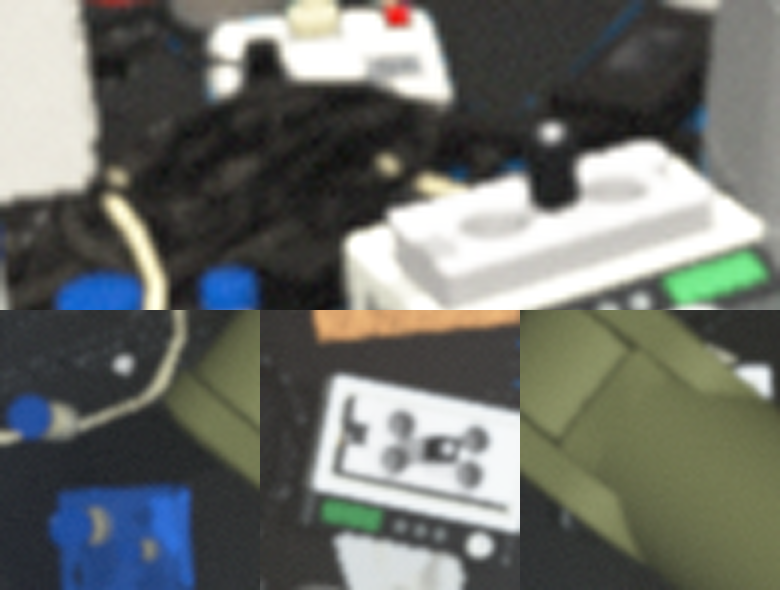

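The crop shows block_narrow seated flat in bath_left, with bores at (402,424), (474,438), (396,460) and (468,474). Block_wide sits level in bath_right, with bores at (498,224) and (614,188). I'll refine the bores and the caps.

Run:
```python
from geo import *
import cv2
A=lambda x,y:(195+x/6-.4,170+y/6-.4); C=lambda x,y:(380+(x-260)/4-.4,180+(y-310)/4-.4)
for p in[(498,224),(614,188)]: print("wbore",at("scene",A(*p),.061))
print("pred wb",[ (np.array([.4520,.1305])+s*.031*np.array([-np.sin(np.radians(3.2)),np.cos(np.radians(3.2))])).round(4) for s in(1,-1)])
n=np.array([at("top",C(*p),.061) for p in[(402,424),(474,438),(468,474),(396,460)]]);print("nbores",n.mean(0),n)
s=cv2.imread("pics/scene2.png");h=cv2.cvtColor(s,cv2.COLOR_BGR2HSV)
m=((h[...,0]>100)&(h[...,0]<125)&(h[...,1]>150)&(h[...,2]>90)).astype(np.uint8)
for r in range(212,232): print(r,"".join(".#"[v] for v in m[r,200:245]))
def ring(c,r,z0): # predicted bbox of the cap top circle
    P=np.array([proj("scene",[c[0]+r*np.cos(a),c[1]+r*np.sin(a),z0]) for a in np.linspace(0,6.28,60)]);return P.min(0),P.max(0)
print("pred wide",ring((.3704,.3533),.0145,.121),"narrow",ring((.3543,.3117),.0085,.124))
print(proj("top",[.3543,.3117,.124]))
```

```text
wbore [0.4502 0.1597 0.061 ]
wbore [0.4559 0.099  0.061 ]
pred wb [array([0.4503, 0.1615]), array([0.4537, 0.0995])]
nbores [ 0.4477 -0.3019  0.061 ] [[ 0.4666 -0.2756  0.061 ]
 [ 0.4571 -0.3326  0.061 ]
 [ 0.4287 -0.3282  0.061 ]
 [ 0.4382 -0.2712  0.061 ]]
212 .............................................
213 .............................................
214 .................................##..........
215 ..........####...............########........
216 ........##########..........##########.......
217 ......############..........##########.......
218 .....#############..........##########.......
219 .....#############..........##########.......
220 ....##############..........##########.......
221 ....##############...........#######.........
222 .....#############...........................
223 .....#############...........................
224 .....############............................
225 ......########...............................
226 .............................................
227 .............................................
228 .............................................
229 .............................................
230 ...........................###...............
231 ........................######.........#.....
pred wide (array([205.1274, 215.7245]), array([218.4316, 222.4255])) narrow (array([228.0824, 214.6854]), array([235.783 , 218.5549]))
[221.3606 239.9851]
```

```bash
python3 st.py .412 .243 .222 -145 .3706 .3535 .2 -111 .3706 .3535 .09 -111
```

```text
t 26.18 p [0.4521 0.131  0.2213] psi -176.77 tilt 0.1 j [ 0.4934  0.4892 -1.2318  1.8995  0.5156  1.1223  0.6895] F [ 0.0153 -0.2573 -0.4319] open 0.75 gf 0.0
-> [0.412, 0.243, 0.222, -145.0] [ 0.2248  0.7604 -0.0047] -0.27721260767423506
-> [0.3706, 0.3535, 0.2, -111.0] [-0.1964  0.7617  0.1467] -0.29670597283903605
-> [0.3706, 0.3535, 0.09, -111.0] [-0.      0.      0.7333] -0.0
```

>>> servo_tool([
  [[0.05,0.19,0],-0.05,-0.5],
  [[0.11,0.38,0],-0.1,-0.5],
  [[0.17,0.57,0],-0.16,-0.5],
  [[0.225,0.76,0],-0.22,-0.5],
  [[0.225,0.76,0],-0.277,-0.5],
  [[0.225,0.76,0],-0.277,-0.5],
  [[0.225,0.76,0],-0.277,-0.5],
])

```text
time: 26.77
ee_pos: [0.4112, 0.2424, 0.2194]
eef_rot: [-0.001, -0.3, 0.954, -0.0]
ft_force: [-0.1, 0.1, -0.9]
opening: 0.745
gripper_force: 0.0
```

>>> servo_tool([
  [[-0.05,0.19,0],-0.06,-0.5],
  [[-0.1,0.38,0],-0.12,-0.5],
  [[-0.15,0.57,0],-0.18,-0.5],
  [[-0.196,0.762,0],-0.24,-0.5],
  [[-0.196,0.762,0.1],-0.297,-0.5],
  [[-0.196,0.762,0.1],-0.297,-0.5],
  [[-0.196,0.762,0.1],-0.297,-0.5],
  [[-0.196,0.762,0.1],-0.297,-0.5],
])

```text
time: 27.43
ee_pos: [0.3709, 0.352, 0.2055]
eef_rot: [-0.001, -0.564, 0.826, -0.0]
ft_force: [1.0, 0.1, 0.4]
opening: 0.747
gripper_force: 0.0
```

```bash
python3 st.py .3706 .3535 .088 -111
```

```text
t 27.43 p [0.3709 0.352  0.2055] psi -111.38 tilt 0.09 j [ 0.0008  0.6674 -1.3683  1.8267  0.6937  1.2474  1.1947] F [0.9621 0.1357 0.4449] open 0.747 gf 0.0
-> [0.3706, 0.3535, 0.088, -111.0] [-0.0085  0.0058  0.7831] -0.0032736465474558145
```

>>> servo_tool([
  [[-0.008,0.006,0.2],0,-0.5],
  [[-0.008,0.006,0.4],0,-0.5],
  [[-0.008,0.006,0.55],0,-0.5],
  [[-0.008,0.006,0.68],0,-0.5],
  [[-0.008,0.006,0.75],0,-0.5],
  [[-0.008,0.006,0.78],0,-0.5],
  [[-0.008,0.006,0.78],0,-0.5],
  [[-0.008,0.006,0.78],0,-0.5],
])

```text
time: 28.1
ee_pos: [0.3701, 0.3552, 0.0897]
eef_rot: [0.001, -0.566, 0.824, 0.0]
ft_force: [0.5, 0.4, -0.9]
opening: 0.75
gripper_force: 0.0
```

>>> servo_tool([
  [[0,0,0],0,-0.2],
  [[0,0,0],0,0.1],
  [[0,0,0],0,0.4],
  [[0,0,0],0,0.8],
  [[0,0,0],0,1],
  [[0,0,0],0,1],
  [[0,0,0],0,1],
], squeeze=30)

```text
time: 28.68
ee_pos: [0.37, 0.3555, 0.0896]
eef_rot: [0.001, -0.567, 0.824, -0.0]
ft_force: [1.0, -1.3, 6.3]
opening: 0.33
gripper_force: 29.4
```

```bash
python3 st.py .3706 .3535 .088 -111
```

```text
t 28.68 p [0.37   0.3555 0.0896] psi -110.96 tilt 0.1 j [-0.0924  0.7913 -1.2277  1.9717  0.8816  1.0528  1.0428] F [ 1.0061 -1.3335  6.2589] open 0.33 gf 29.4
-> [0.3706, 0.3535, 0.088, -111.0] [ 0.0109 -0.0082  0.0109] 0.0003480824852484547
```

>>> servo_tool([
  [[0,0,-0.08],0,1],
  [[0,0,-0.2],0,1],
  [[0,0,-0.35],0,1],
  [[0,0,-0.5],0,1],
  [[0,0,-0.65],0,1],
  [[0,0,-0.8],0,1],
  [[0,0,-0.85],0,1],
  [[0,0,-0.85],0,1],
])

```text
time: 29.35
ee_pos: [0.3697, 0.3559, 0.2184]
eef_rot: [0.002, -0.567, 0.824, 0.0]
ft_force: [-0.2, 0.2, -0.5]
opening: 0.331
gripper_force: 29.7
```

```bash
python3 st.py .412 .258 .215 -111  .4512 .1618 .215 -111  .4512 .1618 .16 -111
```

```text
t 29.35 p [0.3697 0.3559 0.2184] psi -110.95 tilt 0.19 j [-0.0045  0.64   -1.3552  1.8066  0.6636  1.2515  1.2286] F [-0.1696  0.2103 -0.4601] open 0.331 gf 29.7
-> [0.412, 0.258, 0.215, -111.0] [ 0.5087 -0.4967  0.0229] 0.0003934913349697291
-> [0.4512, 0.1618, 0.215, -111.0] [ 0.5051 -0.4738 -0.    ] -0.0
-> [0.4512, 0.1618, 0.16, -111.0] [-0.      0.      0.3667] -0.0
```

>>> servo_tool([
  [[0.1,-0.1,0],0,1],
  [[0.25,-0.25,0],0,1],
  [[0.4,-0.4,0.01],0,1],
  [[0.51,-0.5,0.02],0,1],
  [[0.51,-0.5,0.02],0,1],
])

```text
time: 29.77
ee_pos: [0.4141, 0.2511, 0.2109]
eef_rot: [-0.002, -0.564, 0.826, -0.002]
ft_force: [0.8, -0.3, -1.4]
opening: 0.332
gripper_force: 29.8
```

>>> servo_tool([
  [[0.15,-0.14,0],0,1],
  [[0.3,-0.28,0],0,1],
  [[0.43,-0.4,0],0,1],
  [[0.505,-0.474,0],0,1],
  [[0.505,-0.474,0.15],0,1],
  [[0.505,-0.474,0.25],0,1],
  [[0.505,-0.474,0.25],0,1],
])

```text
time: 30.35
ee_pos: [0.4502, 0.159, 0.1727]
eef_rot: [-0.003, -0.567, 0.824, 0.0]
ft_force: [-0.5, -0.5, -0.5]
opening: 0.336
gripper_force: 29.8
```

```bash
python3 st.py .4512 .1618 .155 -111
python3 - <<'E'
from bench import imaging
import cv2, numpy as np
t=imaging.camera("top")["pixels"];s=imaging.camera("scene")["pixels"]
cv2.imwrite("pics/scene3.png",s)
z=lambda im,x,y,w,h,k:cv2.resize(im[y:y+h,x:x+w],None,fx=k,fy=k,interpolation=cv2.INTER_CUBIC)
cv2.imwrite("pics/b3.png",np.hstack([z(s,230,130,100,100,5),z(t,250,160,60,100,5)]))
E
```

```text
t 30.35 p [0.4502 0.159  0.1727] psi -110.97 tilt 0.29 j [ 0.4341  0.6439 -1.3345  1.9519  0.698   1.1323  1.5858] F [-0.4947 -0.5026 -0.4886] open 0.336 gf 29.8
-> [0.4512, 0.1618, 0.155, -111.0] [-0.0201  0.0002  0.1177] 0.000242319326367233
```

View pics/b3.png

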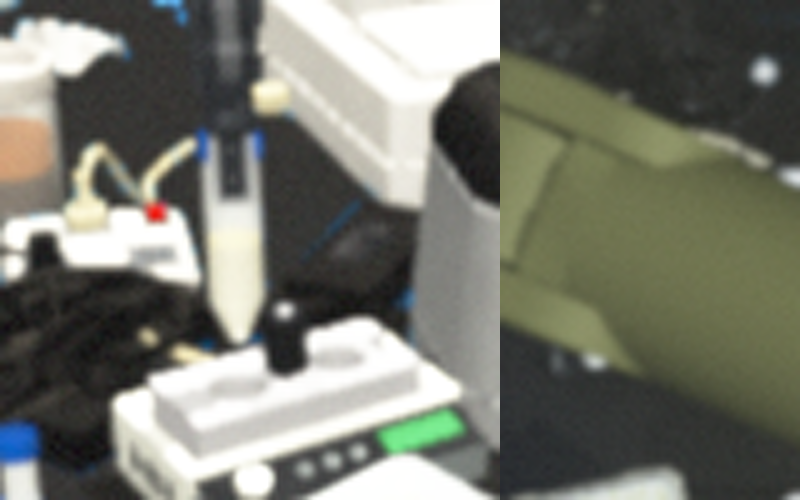

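The tube hangs upright with its conical tip at crop (238,342), just above the left wide bore at (239,387). I'll check the alignment numerically.

```bash
python3 - <<'E'
from geo import *
D=lambda x,y:(230+x/5-.4,130+y/5-.4)
print("tip",at("scene",D(238,342),.087),"bore",at("scene",D(239,387),.061),at("scene",D(337,357),.061))
print(proj("scene",[.4502,.159,.087]),D(238,342))
E
python3 st.py .4505 .1610 .108 -111
```

```text
tip [0.4521 0.1589 0.087 ] bore [0.4501 0.1603 0.061 ] [0.4555 0.099  0.061 ]
[277.4889 198.3523] (277.20000000000005, 198.0)
t 30.45 p [0.4509 0.1608 0.1753] psi -110.88 tilt 0.1 j [ 0.4342  0.6413 -1.3382  1.9478  0.696   1.1346  1.5879] F [ 0.6328 -0.2824  0.5015] open 0.333 gf 29.8
-> [0.4505, 0.161, 0.108, -111.0] [-0.0001  0.003   0.449 ] 0.0010887250493477102
```

>>> servo_tool([
  [[0,0.003,0.07],0,1],
  [[0,0.003,0.14],0,1],
  [[0,0.003,0.21],0,1],
  [[0,0.003,0.28],0,1],
  [[0,0.003,0.34],0,1],
  [[0,0.003,0.4],0,1],
  [[0,0.003,0.44],0,1],
  [[0,0.003,0.44],0,1],
])

```text
time: 31.12
ee_pos: [0.4511, 0.1608, 0.1089]
eef_rot: [-0.0, -0.567, 0.824, 0.0]
ft_force: [-0.0, 0.1, 0.4]
opening: 0.331
gripper_force: 30.1
```

```bash
python3 st.py .4505 .161 .108 -111
```

```text
t 31.12 p [0.4511 0.1608 0.1089] psi -110.93 tilt 0.04 j [ 0.3673  0.7142 -1.2429  2.034   0.8165  1.0166  1.4849] F [-0.0162  0.1227  0.391 ] open 0.331 gf 30.1
-> [0.4505, 0.161, 0.108, -111.0] [0.0003 0.004  0.0057] 0.0006024729887347188
```

>>> servo_tool([
  [[0,0,0],0,0.3],
  [[0,0,0],0,0],
  [[0,0,0],0,-0.3],
  [[0,0,0],0,-0.4],
  [[0,0,0],0,-0.4],
  [[0,0,0],0,-0.4],
])

```text
time: 31.62
ee_pos: [0.4513, 0.1607, 0.1099]
eef_rot: [0.0, -0.567, 0.824, -0.0]
ft_force: [0.3, -0.5, 0.5]
opening: 0.706
gripper_force: 0.0
```

>>> servo_tool([
  [[0,0,-0.1],0,-0.4],
  [[0,0,-0.25],0,-0.4],
  [[0,0,-0.45],0,-0.4],
  [[0,0,-0.65],0,-0.4],
  [[0,0,-0.7],0,-0.4],
  [[0,0,-0.7],0,-0.4],
])

```text
time: 32.12
ee_pos: [0.4521, 0.1615, 0.2169]
eef_rot: [0.002, -0.567, 0.824, -0.001]
ft_force: [-0.3, 0.6, -1.2]
opening: 0.701
gripper_force: 0.0
```

```bash
python3 st.py .405 .235 .215 -111 .354 .311 .2 -111 .354 .311 .0925 -111
python3 - <<'E'
from bench import imaging
import cv2, numpy as np
s=imaging.camera("scene")["pixels"]
z=lambda im,x,y,w,h,k:cv2.resize(im[y:y+h,x:x+w],None,fx=k,fy=k,interpolation=cv2.INTER_CUBIC)
cv2.imwrite("pics/c4.png",z(s,190,130,140,110,5))
E
```

```text
t 32.12 p [0.4521 0.1615 0.2169] psi -110.98 tilt 0.24 j [ 0.4641  0.5817 -1.3612  1.887   0.6197  1.1907  1.6615] F [-0.2523  0.6343 -1.2199] open 0.701 gf 0.0
-> [0.405, 0.235, 0.215, -111.0] [-0.3451  0.4684  0.0126] 0.00018926071878805665
-> [0.354, 0.311, 0.2, -111.0] [-0.3512  0.499   0.1   ] -0.0
-> [0.354, 0.311, 0.0925, -111.0] [-0.      0.      0.7167] -0.0
```

View pics/c4.png

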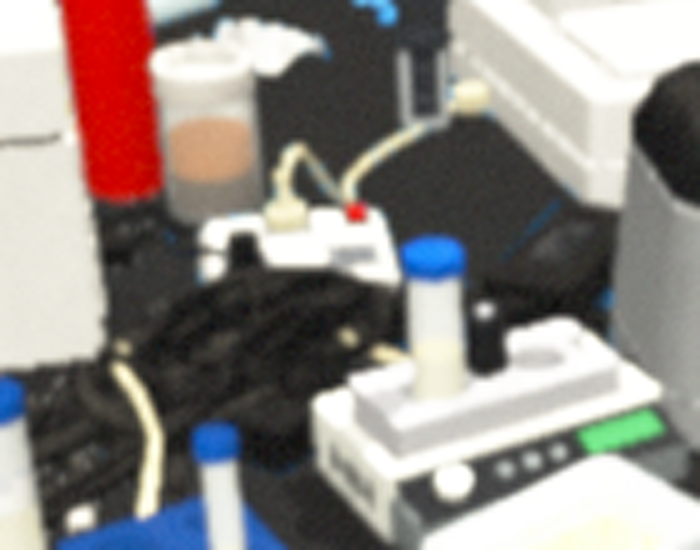

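The wide tube stands upright in the left wide bore, cap at (433,257). The narrow tube is in the rack at (217,442). Moving to it.

>>> servo_tool([
  [[-0.15,0.2,0],0,-0.4],
  [[-0.27,0.37,0],0,-0.4],
  [[-0.345,0.468,0.01],0,-0.4],
  [[-0.345,0.468,0.01],0,-0.4],
])

```text
time: 32.5
ee_pos: [0.4012, 0.2369, 0.2125]
eef_rot: [-0.0, -0.569, 0.822, 0.001]
ft_force: [-0.2, 0.3, 0.2]
opening: 0.698
gripper_force: 0.0
```

>>> servo_tool([
  [[-0.12,0.17,0],0,-0.4],
  [[-0.25,0.35,0],0,-0.4],
  [[-0.35,0.5,0],0,-0.4],
  [[-0.35,0.5,0],0,-0.4],
  [[-0.35,0.5,0.1],0,-0.4],
  [[-0.35,0.5,0.1],0,-0.4],
])

```text
time: 33.0
ee_pos: [0.3526, 0.3081, 0.1956]
eef_rot: [-0.002, -0.567, 0.824, -0.001]
ft_force: [-0.2, -0.7, -0.5]
opening: 0.696
gripper_force: 0.0
```

```bash
python3 st.py .354 .311 .0925 -111
```

```text
t 33.0 p [0.3526 0.3081 0.1956] psi -110.91 tilt 0.25 j [ 0.0617  0.5554 -1.2815  1.9405  0.5982  1.111   1.3082] F [-0.1993 -0.6563 -0.5279] open 0.696 gf 0.0
-> [0.354, 0.311, 0.0925, -111.0] [-0.0215 -0.002   0.687 ] 0.00077638140291465
```

>>> servo_tool([
  [[-0.01,-0.002,0.2],0,-0.4],
  [[-0.01,-0.002,0.4],0,-0.4],
  [[-0.01,-0.002,0.55],0,-0.4],
  [[-0.01,-0.002,0.65],0,-0.4],
  [[-0.01,-0.002,0.69],0,-0.4],
  [[-0.01,-0.002,0.69],0,-0.4],
  [[-0.01,-0.002,0.69],0,-0.4],
])

```text
time: 33.58
ee_pos: [0.3539, 0.311, 0.095]
eef_rot: [-0.0, -0.567, 0.824, 0.0]
ft_force: [-0.5, 0.8, 0.1]
opening: 0.699
gripper_force: 0.0
```

>>> servo_tool([
  [[0,0,0],0,-0.1],
  [[0,0,0],0,0.2],
  [[0,0,0],0,0.5],
  [[0,0,0],0,0.8],
  [[0,0,0],0,1],
  [[0,0,0],0,1],
  [[0,0,0],0,1],
  [[0,0,0],0,1],
], squeeze=30)

```text
time: 34.25
ee_pos: [0.354, 0.3118, 0.0955]
eef_rot: [0.001, -0.567, 0.824, -0.0]
ft_force: [0.4, -0.2, 6.0]
opening: 0.188
gripper_force: 29.5
```

```bash
python3 st.py .354 .311 .0925 -111
```

```text
t 34.25 p [0.354  0.3118 0.0955] psi -110.95 tilt 0.09 j [-0.058   0.6707 -1.1319  2.0686  0.7874  0.9188  1.1409] F [ 0.358  -0.2278  6.0204] open 0.188 gf 29.5
-> [0.354, 0.311, 0.0925, -111.0] [ 0.0049 -0.0018  0.0199] 0.000468047826764137
```

>>> servo_tool([
  [[0,0,-0.08],0,1],
  [[0,0,-0.2],0,1],
  [[0,0,-0.35],0,1],
  [[0,0,-0.5],0,1],
  [[0,0,-0.65],0,1],
  [[0,0,-0.8],0,1],
  [[0,0,-0.95],0,1],
  [[0,0,-1],0,1],
])

```text
time: 34.92
ee_pos: [0.3539, 0.3124, 0.2475]
eef_rot: [0.002, -0.567, 0.824, 0.0]
ft_force: [0.7, 0.9, -1.0]
opening: 0.183
gripper_force: 29.3
```

>>> servo_tool([
  [[0,0,-0.15],0,1],
  [[0,0,-0.3],0,1],
  [[0,0,-0.45],0,1],
  [[0,0,-0.6],0,1],
  [[0,0,-0.6],0,1],
])

```text
time: 35.33
ee_pos: [0.3539, 0.3128, 0.338]
eef_rot: [0.002, -0.567, 0.824, 0.0]
ft_force: [-0.4, 0.6, 0.0]
opening: 0.183
gripper_force: 29.3
```

```bash
python3 st.py .42 .2 .335 -125 .47 .065 .335 -160 .48 -.075 .335 -195 .47 -.21 .335 -225 .456 -.333 .335 -250 .456 -.333 .2 -250
```

```text
t 35.33 p [0.3539 0.3128 0.338 ] psi -110.94 tilt 0.27 j [ 0.154   0.4068 -1.3629  1.6832  0.4073  1.3815  1.5059] F [-0.3858  0.5814  0.0356] open 0.183 gf 29.3
-> [0.42, 0.2, 0.335, -125.0] [ 0.5449 -0.6802  0.0199] 0.12265719364249923
-> [0.47, 0.065, 0.335, -160.0] [ 0.546  -0.7893 -0.    ] 0.30543261909900765
-> [0.48, -0.075, 0.335, -195.0] [ 0.2566 -0.8998 -0.    ] 0.30543261909900765
-> [0.47, -0.21, 0.335, -225.0] [-0.1685 -0.8866 -0.    ] 0.2617993877991494
-> [0.456, -0.333, 0.335, -250.0] [-0.5138 -0.6458 -0.    ] 0.2181661564992912
-> [0.456, -0.333, 0.2, -250.0] [0.  0.  0.9] -0.0
```

>>> servo_tool([
  [[0.09,-0.11,0],0.02,1],
  [[0.2,-0.25,0],0.04,1],
  [[0.32,-0.4,0],0.07,1],
  [[0.44,-0.55,0],0.1,1],
  [[0.545,-0.68,0.01],0.123,1],
  [[0.545,-0.68,0.02],0.123,1],
])

```text
time: 35.83
ee_pos: [0.4226, 0.1931, 0.3301]
eef_rot: [-0.001, -0.457, 0.89, -0.001]
ft_force: [0.5, -0.1, -1.3]
opening: 0.181
gripper_force: 29.4
```

>>> servo_tool([
  [[0.1,-0.15,0],0.05,1],
  [[0.2,-0.3,0],0.11,1],
  [[0.31,-0.45,0],0.17,1],
  [[0.42,-0.6,0],0.23,1],
  [[0.546,-0.789,0],0.29,1],
  [[0.546,-0.789,0],0.305,1],
])

```text
time: 36.33
ee_pos: [0.4715, 0.0565, 0.3302]
eef_rot: [-0.001, -0.166, 0.986, -0.001]
ft_force: [0.5, -1.2, 0.2]
opening: 0.185
gripper_force: 29.4
```

>>> servo_tool([
  [[0.05,-0.18,0],0.06,1],
  [[0.1,-0.36,0],0.12,1],
  [[0.15,-0.54,0],0.18,1],
  [[0.2,-0.72,0],0.24,1],
  [[0.257,-0.9,0],0.305,1],
  [[0.257,-0.9,0],0.305,1],
])

```text
time: 36.83
ee_pos: [0.4792, -0.083, 0.3303]
eef_rot: [-0.001, 0.137, 0.991, -0.001]
ft_force: [-0.6, -0.2, -0.9]
opening: 0.185
gripper_force: 29.5
```

>>> servo_tool([
  [[-0.03,-0.18,0],0.05,1],
  [[-0.07,-0.36,0],0.1,1],
  [[-0.1,-0.54,0],0.15,1],
  [[-0.13,-0.72,0],0.2,1],
  [[-0.169,-0.887,0],0.262,1],
  [[-0.169,-0.887,0],0.262,1],
])

```text
time: 37.33
ee_pos: [0.4685, -0.2174, 0.3302]
eef_rot: [-0.001, 0.389, 0.921, -0.001]
ft_force: [1.0, -0.9, -0.6]
opening: 0.187
gripper_force: 29.5
```

>>> servo_tool([
  [[-0.1,-0.13,0],0.05,1],
  [[-0.2,-0.26,0],0.1,1],
  [[-0.31,-0.39,0],0.15,1],
  [[-0.41,-0.52,0],0.19,1],
  [[-0.514,-0.646,0],0.218,1],
  [[-0.514,-0.646,0],0.218,1],
  [[-0.514,-0.646,0],0.218,1],
])

```text
time: 37.92
ee_pos: [0.4554, -0.3352, 0.3305]
eef_rot: [-0.001, 0.573, 0.819, 0.0]
ft_force: [0.1, 0.8, 0.2]
opening: 0.185
gripper_force: 29.5
```

>>> servo_tool([
  [[0,0,0.15],0,1],
  [[0,0,0.35],0,1],
  [[0,0,0.55],0,1],
  [[0,0,0.75],0,1],
  [[0,0,0.9],0,1],
  [[0,0,0.95],0,1],
  [[0,0,0.95],0,1],
  [[0,0,0.95],0,1],
])

```text
time: 38.58
ee_pos: [0.4566, -0.3338, 0.1901]
eef_rot: [0.0, 0.572, 0.82, 0.0]
ft_force: [0.3, -0.2, 0.7]
opening: 0.181
gripper_force: 29.4
```

```bash
python3 st.py .456 -.333 .16 110
python3 - <<'E'
from bench import imaging
import cv2, numpy as np
t=imaging.camera("top")["pixels"];s=imaging.camera("scene")["pixels"]
cv2.imwrite("pics/scene5.png",s);cv2.imwrite("pics/top5.png",t)
z=lambda im,x,y,w,h,k:cv2.resize(im[y:y+h,x:x+w],None,fx=k,fy=k,interpolation=cv2.INTER_CUBIC)
cv2.imwrite("pics/d5.png",np.hstack([z(s,370,110,80,100,5),z(t,385,160,80,100,5)]))
E
```

```text
t 38.58 p [ 0.4566 -0.3338  0.1901] psi 110.17 tilt 0.04 j [ 1.0002  0.5026 -0.6358  1.7189  0.3391  1.0319  0.5992] F [ 0.2954 -0.1653  0.737 ] open 0.181 gf 29.4
-> [0.456, -0.333, 0.16, 110.0] [ 0.0065 -0.0018  0.2004] 0.001501086304705822
```

View pics/d5.png

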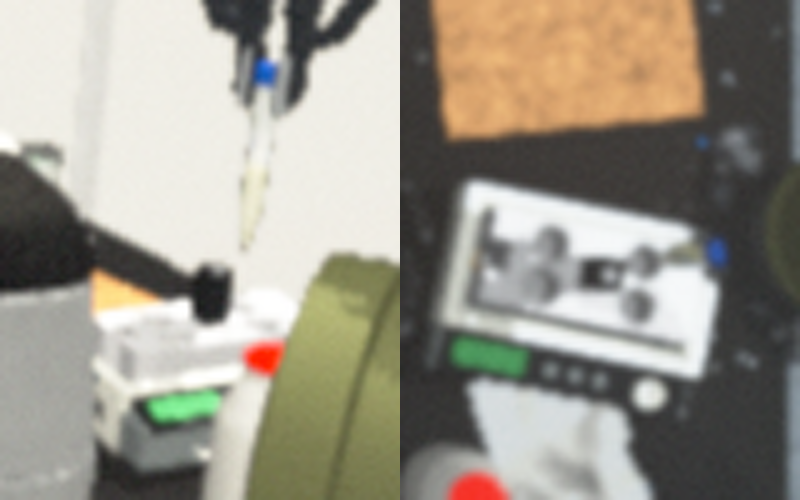

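The narrow tube is held above the block. Scene: tip at (245,247), cap at (266,70). Top: tip about (668,255), with the target bore at (645,260). I'll check its lean and aim.

Run:
```python
from geo import *
Sx=lambda x,y:(370+x/5-.4,110+y/5-.4); T=lambda x,y:(385+(x-400)/5-.4,160+y/5-.4)
print("tip",tri(T(668,255),Sx(245,247)),at("scene",Sx(245,247),.0986)); print("cap",tri(T(716,250),Sx(266,66)))
print("scene cap at z",at("scene",Sx(266,70),.213), "pred tip,cap",proj("scene",[.4566,-.3338,.0986]),proj("scene",[.4566,-.3338,.213]),"obs",Sx(245,247),Sx(266,70))
print("top pred tip,cap",proj("top",[.4566,-.3338,.0986]),proj("top",[.4566,-.3338,.2186]),"obs",T(668,255),T(716,250))
n=np.array([at("top",T(*p),.061) for p in[(549,244),(645,261),(636,305),(541,287)]]);print(n.mean(0),n)
```

```text
tip (array([ 0.4589, -0.3368,  0.1   ]), np.float64(0.0003907325832890714)) [ 0.4615 -0.3391  0.0986]
cap (array([ 0.456 , -0.328 ,  0.2199]), np.float64(0.0015969252295626667))
scene cap at z [ 0.4664 -0.3399  0.213 ] pred tip,cap [418.4279 159.8557] [423.55   124.7836] obs (418.6, 159.0) (422.8, 123.6)
top pred tip,cap [437.0328 211.3056] [449.9526 209.6473] obs (438.20000000000005, 210.6) (447.8, 209.6)
[ 0.4473 -0.3013  0.061 ] [[ 0.4656 -0.2734  0.061 ]
 [ 0.4565 -0.3342  0.061 ]
 [ 0.4287 -0.3288  0.061 ]
 [ 0.4385 -0.2687  0.061 ]]
```

>>> servo_tool([
  [[0.012,0,0.06],0,1],
  [[0.012,0,0.12],0,1],
  [[0.012,0,0.18],0,1],
  [[0.012,0,0.24],0,1],
  [[0.012,0,0.29],0,1],
  [[0.012,0,0.33],0,1],
  [[0.012,0,0.33],0,1],
])

```text
time: 39.27
ee_pos: [0.4545, -0.3327, 0.1381]
eef_rot: [-0.001, 0.573, 0.819, 0.0]
ft_force: [-0.4, 0.4, -0.3]
opening: 0.186
gripper_force: 29.4
```

```bash
python3 st.py .4555 -.332 .1145 110
```

```text
t 39.27 p [ 0.4545 -0.3327  0.1381] psi 110.05 tilt 0.14 j [ 0.9783  0.5556 -0.6062  1.7896  0.3865  0.9201  0.5535] F [-0.4111  0.4014 -0.2682] open 0.186 gf 29.4
-> [0.4555, -0.332, 0.1145, 110.0] [0.002  0.0081 0.1573] 0.00047622022124661485
```

No contact force, and the tip is about 15 mm inside the bore. Continuing down.

>>> servo_tool([
  [[0,0,0.04],0,1],
  [[0,0,0.08],0,1],
  [[0,0,0.11],0,1],
  [[0,0,0.135],0,1],
  [[0,0,0.15],0,1],
  [[0,0,0.15],0,1],
  [[0,0,0.15],0,1],
])

```text
time: 39.85
ee_pos: [0.4552, -0.333, 0.1173]
eef_rot: [-0.0, 0.573, 0.819, 0.0]
ft_force: [-0.1, -0.4, -0.6]
opening: 0.186
gripper_force: 29.4
```

```bash
python3 st.py .4555 -.332 .1145 110
```

```text
t 39.85 p [ 0.4552 -0.333   0.1173] psi 110.06 tilt 0.01 j [ 0.9668  0.5794 -0.5913  1.8135  0.4095  0.8733  0.533 ] F [-0.1294 -0.4096 -0.6048] open 0.186 gf 29.4
-> [0.4555, -0.332, 0.1145, 110.0] [0.0056 0.004  0.0185] 0.0005018909985023093
```

Free fit, about 3 mm above the floor. Lowering a touch, then releasing and retreating.

>>> servo_tool([
  [[0,0,0.012],0,1],
  [[0,0,0.012],0,1],
  [[0,0,0.012],0,0.4],
  [[0,0,0.012],0,0.1],
  [[0,0,0.012],0,-0.3],
  [[0,0,0.012],0,-0.3],
  [[0,0,0.012],0,-0.3],
  [[0,0,0.012],0,-0.3],
])

```text
time: 40.52
ee_pos: [0.4552, -0.3331, 0.1155]
eef_rot: [0.0, 0.573, 0.819, 0.0]
ft_force: [0.7, -0.1, -0.5]
opening: 0.646
gripper_force: 0.0
```

>>> servo_tool([
  [[0,0,-0.1],0,-0.3],
  [[0,0,-0.25],0,-0.3],
  [[0,0,-0.5],0,-0.3],
  [[0,0,-0.75],0,-0.3],
  [[0,0,-1],0,-0.3],
  [[0,0,-1],0,-0.3],
  [[0,0,-1],0,-0.3],
  [[0,0,-1],0,-0.3],
])

```text
time: 41.18
ee_pos: [0.4548, -0.3331, 0.2652]
eef_rot: [-0.0, 0.573, 0.819, -0.0]
ft_force: [-0.8, 0.1, -0.2]
opening: 0.646
gripper_force: 0.0
```

```bash
python3 st.py
python3 - <<'E'
from bench import imaging
import cv2, numpy as np
t=imaging.camera("top")["pixels"];s=imaging.camera("scene")["pixels"]
z=lambda im,x,y,w,h,k:cv2.resize(im[y:y+h,x:x+w],None,fx=k,fy=k,interpolation=cv2.INTER_CUBIC)
cv2.imwrite("pics/e6.png",np.vstack([z(s,230,125,200,100,4),z(t,250,165,200,75,4)])[:600])
E
```

```text
t 41.18 p [ 0.4548 -0.3331  0.2652] psi 110.04 tilt 0.03 j [ 1.0229  0.4351 -0.664   1.6058  0.283   1.1992  0.6502] F [-0.7778  0.0883 -0.2458] open 0.646 gf 0.0
```

View pics/e6.png

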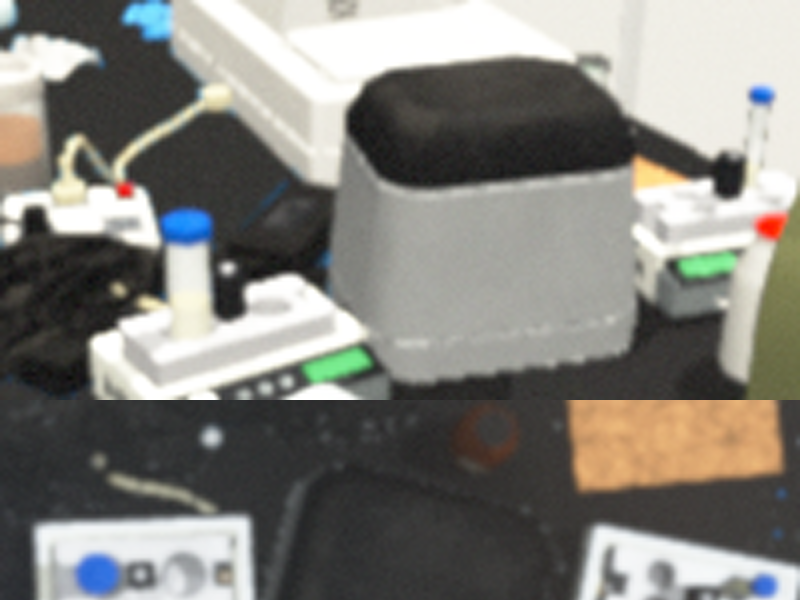

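Both tubes stand upright in their own blocks: the wide cap is at (186,226) and the narrow cap at (761,95). Both blocks are seated, the bottles stand, and the gripper is clear. Handing in.

```bash
python3 -c "from bench import ctrl; print(ctrl.close_job())"
```

```text
the job is handed in; nothing more can be done
None
```

The job is handed in with no verdict returned: the final pictures show both blocks swapped and seated, each tube upright in its own block, both bottles standing and the gripper clear, at about 41 s of the 152 s limit.

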